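# Make room in the sample tray and pack it full

### The arm

A 6-joint arm with a two-finger parallel gripper is mounted at the origin on the work surface; the furniture and walls round the work are solid. World frame = base frame: x ahead of the robot, y to its left, z up, the work surface at z = 0. Lengths are in m, angles in rad, forces in N, time in s.
With the tool pointing down it reaches from about 0.35 to 0.8 m from the base axis. Payload 7.3 kg.
Tool frame: the origin (TCP) lies on the centre line of the jaws, within the pads' length; the fingertips stand 11 mm ahead of it and the grasp point (between the pads) lies 8 mm behind it; z points along the fingers, y is the direction in which the jaws open and shut (so a half turn about z gives the same grasp; the last joint's range is limited). The gripper opens to 85 mm and grips with 20 to 120 N. Pads are 22 mm wide; open, the fingers measure 114 mm over their backs; the gripper's body (76 mm by 85 mm) begins 54 mm behind the grasp point. The pads swing forward as they close: fully open they stand 13 mm farther back than shut.
Start: joints at [0.971, 0.342, 1.524, -0, 1.275, -0.146], TCP at [0.23, 0.472, 0.242] pointing down, gripper open.
Joint ranges: [-2.53, 2.53], [-0.77, 2.02], [0.04, 2.7], [-1, 4.14], [0.28, 2.66], [-3.11, 3.11]. Speed limits (rad/s): [2.57, 2.57, 3.14, 3.14, 3.14, 3.14].

### API

Orientations are given as a unit quaternion [x, y, z, w].
In Python, from bench import env, grab_frame, ticket gives the robot as it stands.
- The arm moves only by the shell command python3 -m creep 'ROWS'. ROWS is JSON, a list of rows, each an object with "jaw": the finger opening in cm, from 0 to 8.54; "translation": the shift along the world's x, y, z in cm, a list of three; "angular": the turn, a rotation vector about the world's x, y, z in rad, a list of three. In form: [{"jaw": jaw, "translation": [dx, dy, dz], "angular": [rx, ry, rz]}, ...]. A call has 1 to 5 rows; each row shifts and turns the commanded pose from where the row before left it; what a row does not reach is not made up. A row lasts 1/10 s, in which the tool goes at most 50 mm and 8.59 degrees, less where a joint would pass 70% of its speed; a pose out of reach is approached as far as the arm can. A call with a gripper value outside its range is refused whole. The fingers move at their own pace and stop on an object; the grip force is fixed at half the most. Time passes only in rows, so rows that do not move let the fingers close. It gives the time, the measured TCP pose, the force and the opening at its end, in the units of the state.
- env.sense(): the state, without advancing time (a new reading comes with each control period).
- grab_frame(name): name is "scene" or "top"; returns a dict with "frame" (480x640x3 uint8, blue, green, red), "fovy" (degrees; the focal length in pixels is half the picture's height over the tangent of half this angle, whatever the lens; pixels are square), "cx", "cy" (the principal point, pixels), "k1" (the pictures are not rectified: a ray, as slopes to the right and down, at radius r is drawn at 1 + k1 r^2 times it, then the intrinsics apply), "T" (4x4, takes a point from camera to world coordinates). Camera axes: x right, y up, looking along -z (the intrinsics and any distortion apply to the point x, -y, -z); pixel columns grow to the right and rows downward; lengths in m; the calibration is good to about 2 mm. A picture is of the moment at which its call begins. There is no depth.
- ticket.finish_job(): hands the job in, once; it reports no verdict.
The state is a dict: "t": time; "q": joint angles; "qd": joint speeds; "joint_torque": joint torques, N m; "ee_pos": TCP position; "ee_rot": TCP orientation; "ft_force": force on the tool from outside, world axes, zero at the start; "moment": the same for the moment, N m; "grip_width": finger opening in m.
Only numpy, scipy, OpenCV 4.12 (cv2) and the standard library are available. Lean on these libraries where they do the work, as an engineer would, in place of code of your own. Each camera call takes 0.05 s, during which the arm holds its last target. There are 200 camera calls.

### The job

Pull out the orange filler board that is stuck between the blue-lidded and the green-lidded case in the grey tray and leave it on the bench, away from the tray. Close the standing cases up tight to make room, and pack the yellow-lidded case and the dropper bottle into the tray as well, so that in the end all three cases and the bottle stand upright side by side on the tray's floor, with nothing left sitting on a rim or on another thing. Do not shift the small green-capped vial.

Things in the scene. Friction and masses are not known exactly. Their poses are not given: they have to be found in the camera images.
- tray: Grey open tray, fixed to the bench, 172 x 64 mm outside, rim 45 mm high. Origin: centre of its underside; x along its length, y across, z up. Inside 162 (x from -81 to +81) x 54 mm; walls 5 mm; floor top 6 mm above the origin. Blue case stands at the +x end, then filler board, green case, and 67 to 72 mm of free floor at the -x end. The row (36+36+55+32) just fits, with 3 mm over in all.
- case_blue: White case with blue lid, upright in the tray, 36 (x) x 50 (y) x 80 (z) mm. Origin: centre of its underside; its x lies along the tray's x. About 0.16 kg. Not seated against the tray's end wall: up to 3 mm of gap.
- case_green: White case with green lid, upright in the tray, 36 (x) x 50 (y) x 80 (z) mm, about 0.16 kg; origin: centre of its underside. Slides on the tray floor when pushed low down along the tray's +x; some 18 to 23 mm until it is tight against the blue case and the wall, once the filler board is out.
- case_yellow: White case with yellow lid, upright on the bench, 55 (x) x 50 (y) x 80 (z) mm, about 0.22 kg; origin: centre of its underside. To fit, its 50 mm must lie across the tray, its 55 mm along it (either way round); grip it across the 50 mm, high enough to stay clear of the tray rim.
- filler_board: Orange upright board, 12 (x) x 46 (y) x 120 (z) mm, 0.06 kg; origin: centre of its underside. It stands in the tray in the narrow gap between blue and green case; only its top 40 mm shows above the cases. On the bench it may stand or lie.
- dropper_bottle: Round brown dropper bottle upright on the bench; body 32 mm in diameter and 70 mm tall, then a black cap and bulb up to 102 mm; 0.07 kg. Origin: centre of its underside. Grip the body at its upper part, 40 to 70 mm up, so that the fingers stay above the tray rim.
- mixer: Blue bench mixer, fixed. Origin at bench level, x axis in plan at -60 degrees. Mind its column: above 0.35 m it fills x 0.08 to 0.17, y 0.01 to 0.12 of its own frame (lever on it: x 0.08 to 0.10, y -0.04 to 0.04). Its spindle hangs at own x 0.014, y 0.134, down to 0.28 m. Perforated wall at own x 0.34. Two V-shaped clamps, 0.12 m high: arm tips at own (-0.18, -0.08), (0, -0.08), (-0.21, 0.09), (-0.03, 0.09); free bench between.
- sample_vial: Bystander: small vial with a green cap, 28 mm across, 60 mm tall, between the arms of the mixer's near clamp. Origin: centre of its underside.
Mind the look-alikes: they are no part of the job. What is meant by the dropper_bottle is not purple, and is the smaller of those in its own colour.

How it is judged:
At the end, for the whole second after the job is handed in: the three cases and the bottle stand in the tray: upright within 0.08 rad, undersides 2 to 10 mm above the tray origin (on its floor), centres inside its inner walls; the filler board is over 120 mm from the tray centre, its origin below 90 mm; all at rest (x of case_blue in the frame of tray between -0.081 and 0.081 m and y of case_blue in the frame of tray between -0.028 and 0.028 m and z of case_blue in the frame of tray between 0.002 and 0.01 m and angle between each of case_blue, case_green, case_yellow, dropper_bottle's own z axis and vertical below 0.08 rad and linear speed of each of case_blue, case_green, case_yellow, dropper_bottle, filler_board below 0.02 m/s and x of case_green in the frame of tray between -0.081 and 0.081 m and y of case_green in the frame of tray between -0.028 and 0.028 m and z of case_green in the frame of tray between 0.002 and 0.01 m and x of case_yellow in the frame of tray between -0.081 and 0.081 m and y of case_yellow in the frame of tray between -0.028 and 0.028 m and z of case_yellow in the frame of tray between 0.002 and 0.01 m and x of dropper_bottle in the frame of tray between -0.081 and 0.081 m and y of dropper_bottle in the frame of tray between -0.028 and 0.028 m and z of dropper_bottle in the frame of tray between 0.002 and 0.01 m and height (world z) of filler_board below 0.09 m and horizontal distance between filler_board and tray above 0.12 m); the robot touches nothing.
It fails at once if the small green-capped vial is shifted by more than 20 mm (distance of sample_vial from where it was at the start of the episode above 0.02 m).
It also fails if it takes over 67 s, if anything falls off the work surface, if the arm or the gripper's body presses on something with over 40 N, if the wrist force passes 120 N, or if a joint passes its speed limit or range.

## Working session

There is one attempt and no reset: what is moved stays moved. The work goes in short steps, Python scripts to look and compute and a shell command to move; the robot and the scene stay as the last step left them, time stands still between calls to the robot, and variables do not carry over. Pictures are saved under pics/ and viewed, about 8 in all and at most 12, crops included, and the job is handed in when it is done.

```bash
ls; mkdir -p pics; python3 - <<'E'
from bench import env, grab_frame
import cv2, numpy as np
s=env.sense(); print(s['t'],s['ee_pos'],s['ee_rot'],s['grip_width'])
for n in("scene","top"):
    f=grab_frame(n); cv2.imwrite(f"pics/{n}0.png",f["frame"]); print(n,f["fovy"],f["cx"],f["cy"],f["k1"],np.round(f["T"],3).tolist())
E
```

```text
pics
0.0 [0.2299028  0.47154806 0.24162436] [ 2.24946889e-01  9.74370716e-01 -7.18181184e-04 -3.00283584e-04] 0.08533350245301582
scene 49.156910619627155 323.440489620647 242.55665136945265 0.031985086579293526 [[-0.446, 0.486, -0.752, -0.411], [-0.895, -0.238, 0.377, 0.746], [0.004, 0.841, 0.541, 0.681], [0.0, 0.0, 0.0, 1.0]]
top 42.223698722327505 328.4266880480262 238.70663050700765 -0.11488179685110055 [[0.368, 0.855, -0.366, 0.056], [-0.93, 0.337, -0.149, 0.083], [-0.004, 0.395, 0.919, 1.211], [0.0, 0.0, 0.0, 1.0]]
```

View pics/scene0.png

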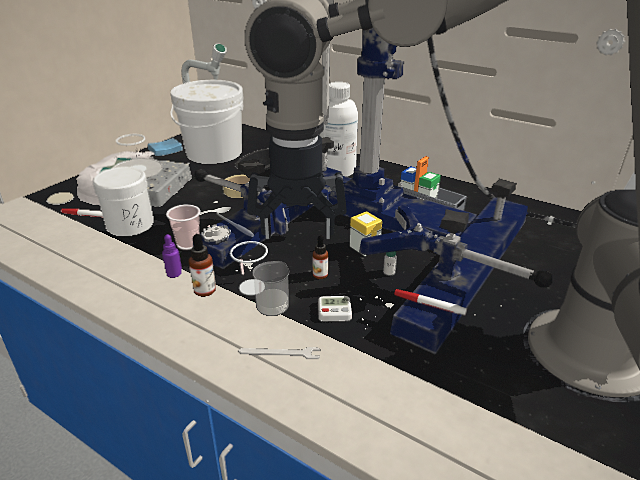

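View pics/top0.png

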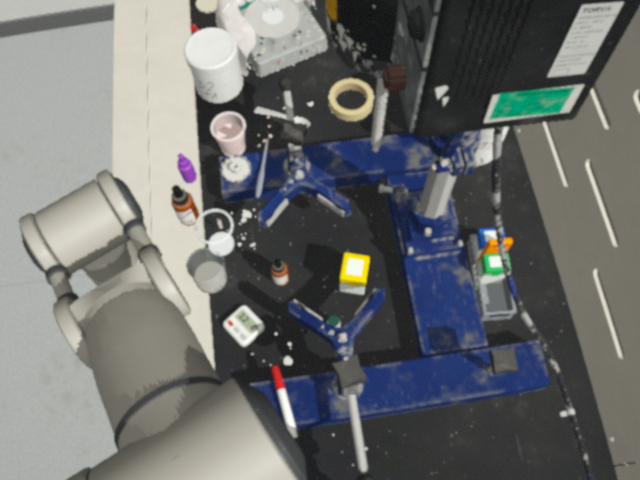

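The top view shows the tray at about (495,275), the yellow case at (354,268), the vial at (333,322) and the small brown bottle at (280,272). The scene view shows the tray at (430,190), the bottle at (320,258) and the yellow case at (366,225). Next come the helpers, the colour masks and enlarged crops.

```bash
cat > h.py <<'E'
from bench import env, grab_frame
import cv2, numpy as np
def K(f):
    F=240/np.tan(np.radians(f["fovy"]/2)); return np.array([[F,0,f["cx"]],[0,F,f["cy"]],[0,0,1]])
D=lambda f:np.array([f["k1"],0,0,0.])
def ray(f,p):
    u=cv2.undistortPoints(np.array(p,float).reshape(-1,1,2),K(f),D(f)).reshape(-1,2)
    T=np.array(f["T"]); d=np.c_[u[:,0],-u[:,1],-np.ones(len(u))]@T[:3,:3].T
    return T[:3,3],d
def onz(f,p,z):
    o,d=ray(f,p); return o+d*((z-o[2])/d[:,2])[:,None]
def proj(f,P):
    T=np.array(f["T"]); c=(np.atleast_2d(P)-T[:3,3])@T[:3,:3]; c=c*[1,-1,-1]
    return cv2.projectPoints(c,np.zeros(3),np.zeros(3),K(f),D(f))[0].reshape(-1,2)
def tri(f,p,g,q):
    (a,u),(b,v)=ray(f,[p]),ray(g,[q]); u=u[0];v=v[0]
    s=np.linalg.lstsq(np.c_[u,-v],b-a,rcond=None)[0]; A=a+s[0]*u;B=b+s[1]*v
    return (A+B)/2,np.linalg.norm(A-B)
HSV={"yellow":((22,120,120),(34,255,255)),"green":((50,120,90),(80,255,255)),"blue":((98,180,150),(115,255,255)),"orange":((6,180,140),(16,255,255)),"brown":((3,90,40),(14,220,190))}
def blobs(f,c,mn=8):
    m=cv2.inRange(cv2.cvtColor(f["frame"],cv2.COLOR_BGR2HSV),*[np.array(v) for v in HSV[c]])
    n,l,s,ce=cv2.connectedComponentsWithStats(m)
    return [(s[i].tolist(),ce[i].round(1).tolist()) for i in range(1,n) if s[i][4]>=mn],l
def crop(f,x,y,w,h,k,name):
    cv2.imwrite("pics/"+name,cv2.resize(f["frame"][y:y+h,x:x+w],None,fx=k,fy=k,interpolation=cv2.INTER_CUBIC))
E
python3 - <<'E'
from h import *
a=grab_frame("scene");b=grab_frame("top")
for n,f in(("scene",a),("top",b)):
    for c in HSV:
        print(n,c,blobs(f,c)[0][:12])
A=cv2.resize(a["frame"][145:225,380:480],None,fx=6,fy=6,interpolation=cv2.INTER_CUBIC)
cv2.imwrite("pics/s1.png",A)
crop(b,450,215,90,120,5,"t1.png")
cv2.imwrite("pics/both.png",np.hstack([cv2.resize(cv2.imread("pics/t1.png"),(360,480)),cv2.resize(A,(440,352)).__class__ and cv2.copyMakeBorder(cv2.resize(A,(440,352)),0,128,0,0,cv2.BORDER_CONSTANT)]))
for p,z in(((354,268),.08),((333,322),.06),((280,272),.05),((495,275),.045),((436,190),.2)): print(p,onz(b,[p],z).round(3))
E
```

```text
scene yellow [([351, 211, 31, 25, 411], [366.0, 224.2])]
scene green [([216, 44, 5, 7, 10], [217.9, 47.2]), ([221, 45, 4, 6, 9], [222.7, 47.6]), ([419, 172, 22, 17, 204], [429.2, 180.8])]
scene blue [([322, 475, 8, 5, 8], [325.5, 477.2])]
scene orange [([414, 156, 15, 36, 213], [420.3, 170.9])]
scene brown [([414, 161, 7, 31, 114], [416.8, 176.4]), ([422, 160, 6, 7, 20], [424.5, 163.4]), ([313, 250, 15, 10, 75], [320.7, 254.7]), ([189, 254, 24, 15, 194], [200.7, 262.0]), ([313, 274, 15, 5, 23], [319.7, 276.4]), ([196, 282, 5, 5, 16], [198.1, 284.4]), ([194, 287, 22, 8, 27], [205.3, 291.9])]
top yellow [([339, 252, 31, 34, 570], [354.4, 269.5]), ([484, 253, 13, 1, 13], [490.0, 253.0])]
top green [([491, 88, 82, 30, 823], [529.6, 101.9]), ([528, 105, 4, 4, 12], [529.4, 106.8]), ([482, 254, 22, 21, 204], [489.9, 266.3]), ([508, 254, 2, 8, 11], [508.5, 257.4]), ([330, 317, 8, 8, 41], [333.2, 320.5])]
top blue [([479, 229, 6, 7, 25], [481.0, 231.5])]
top orange [([178, 202, 14, 9, 33], [186.2, 207.2]), ([507, 237, 6, 13, 16], [510.1, 242.6])]
top brown [([386, 68, 5, 7, 12], [388.0, 71.1]), ([385, 74, 20, 16, 165], [394.5, 82.4]), ([173, 194, 25, 24, 215], [185.4, 205.4]), ([506, 236, 8, 16, 35], [509.8, 242.8]), ([497, 239, 2, 13, 15], [497.5, 244.5]), ([482, 242, 7, 11, 14], [485.4, 247.0]), ([270, 262, 20, 18, 143], [280.5, 271.4])]
(354, 268) [[0.467 0.197 0.08 ]]
(333, 322) [[0.356 0.198 0.06 ]]
(280, 272) [[0.415 0.334 0.05 ]]
(495, 275) [[ 0.569 -0.068  0.045]]
(436, 190) [[0.621 0.099 0.2  ]]
```

View pics/both.png

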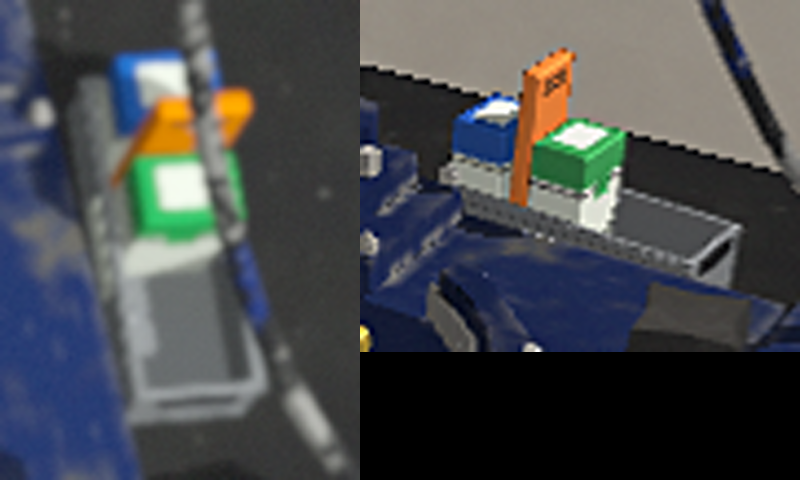

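The crops show a tray with blue, orange and green in order. The near end is free, and a cable with a blue patch hangs over it: top px about (512,286), scene px about (465,159). I'll locate the tray, the mixer and the cable.

```bash
python3 - <<'E'
from h import *
np.set_printoptions(suppress=True,precision=4)
a=grab_frame("scene");b=grab_frame("top")
c=lambda x,y:(450+x/4,215+y/4); s=lambda x,y:(380+(x-360)/4.4,145+y/4.4)
print("cable",tri(a,s(735,60),b,c(250,285)))
print("board top corners L/R", tri(a,s(530,75),b,c(150,105)),tri(a,s(576,52),b,c(250,92)))
P=onz(b,[c(130,400),c(267,382),c(78,85)],.045);print("rim",P)
print("rim near corner scene",tri(a,s(742,230),b,c(267,382)),tri(a,s(688,266),b,c(130,400)))
print("board z.126",onz(b,[c(150,105),c(250,92)],.126), "scene",onz(a,[s(530,75),s(576,52)],.126))
print("green top scene corners",onz(a,[s(534,146),s(578,118),s(627,128),s(595,160)],.086))
print("green top top corners",onz(b,[c(133,158),c(233,152),c(243,222),c(140,236)],.086))
print("blue top scene",onz(a,[s(455,123),s(490,97)],.086))
print("clamp tips",onz(b,[(290,303),(383,293),(262,220),(350,213)],.12))
for n,f in(("s",a),("t",b)):
  for col,k,z in(("yellow",0,.08),):
    bl,l=blobs(f,col); 
    i=l[int(bl[0][1][1]),int(bl[0][1][0])]
    i=np.bincount(l[l>0]).argmax()
    ys,xs=np.nonzero(l==i); h=cv2.convexHull(np.c_[xs,ys].astype(np.float32)).reshape(-1,2)
    print(n,cv2.approxPolyDP(h[:,None],2.5,True).reshape(-1,2).tolist())
crop(b,255,240,130,100,3,"ty.png");crop(a,300,195,110,90,3,"sy.png")
A,B=cv2.imread("pics/ty.png"),cv2.imread("pics/sy.png");B=cv2.copyMakeBorder(B,0,30,0,0,cv2.BORDER_CONSTANT);cv2.imwrite("pics/y.png",np.hstack([A,B]))
E
```

```text
cable (array([ 0.5043, -0.0924,  0.1603]), np.float64(0.011092318106931941))
board top corners L/R (array([ 0.5923, -0.0262,  0.1276]), np.float64(0.002356281683235581)) (array([ 0.6151, -0.0719,  0.1256]), np.float64(0.008755493257744466))
rim [[ 0.4794 -0.0678  0.045 ]
 [ 0.5128 -0.129   0.045 ]
 [ 0.6313  0.0043  0.045 ]]
rim near corner scene (array([ 0.513 , -0.1314,  0.0396]), np.float64(0.0048188124839614035)) (array([ 0.4793, -0.0674,  0.0463]), np.float64(0.0009044352144539947))
board z.126 [[ 0.5941 -0.0256  0.126 ]
 [ 0.6184 -0.069   0.126 ]] scene [[ 0.5938 -0.0288  0.126 ]
 [ 0.6092 -0.0725  0.126 ]]
green top scene corners [[ 0.5814 -0.0279  0.086 ]
 [ 0.6016 -0.0741  0.086 ]
 [ 0.5772 -0.0919  0.086 ]
 [ 0.5505 -0.0489  0.086 ]]
green top top corners [[ 0.5835 -0.0295  0.086 ]
 [ 0.6048 -0.075   0.086 ]
 [ 0.571  -0.0893  0.086 ]
 [ 0.5455 -0.044   0.086 ]]
blue top scene [[ 0.6283 -0.0038  0.086 ]
 [ 0.65   -0.0437  0.086 ]]
clamp tips [[0.3449 0.2781 0.12  ]
 [0.4256 0.1261 0.12  ]
 [0.4795 0.3942 0.12  ]
 [0.556  0.2408 0.12  ]]
s [[381.0, 227.0], [375.0, 235.0], [365.0, 234.0], [351.0, 225.0], [351.0, 217.0], [366.0, 211.0], [380.0, 219.0]]
t [[369.0, 256.0], [365.0, 285.0], [340.0, 281.0], [344.0, 252.0]]
```

View pics/y.png

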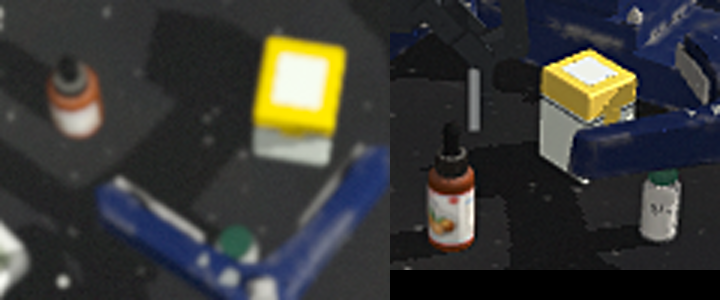

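```bash
python3 - <<'E'
from h import *
np.set_printoptions(suppress=True,precision=4)
a=grab_frame("scene");b=grab_frame("top")
c=lambda x,y:(255+x/3,240+y/3); s=lambda x,y:(300+(x-390)/3,195+y/3)
S=onz(a,[s(541,82),s(592,49),s(636,83),s(589,106)],.08)
T=onz(b,[c(264,37),c(347,45),c(335,135),c(255,127)],.08)
for P in(S,T):
    E=np.roll(P,-1,0)-P; print(P[:,:2].tolist(),np.linalg.norm(E,axis=1),np.degrees(np.arctan2(E[:,1],E[:,0])),P.mean(0))
print("bulb",tri(a,s(452,127),b,c(70,62)),onz(a,[s(452,127)],.1),onz(b,[c(70,62)],.1))
print("base scene",onz(a,[s(450,247)],0.0),"label bottom top",onz(b,[c(78,132)],0))
print("vial",tri(a,s(664,172),b,c(237,240)))
print("yellow front base scene",onz(a,[s(583,182),s(541,150)],0))
E
```

```text
[[0.4724238013406964, 0.23641068886934324], [0.4991433185747908, 0.17640250135341906], [0.4398055028811614, 0.17317288472576697], [0.4267271025354642, 0.22157537804960326]] [0.0657 0.0594 0.0501 0.048 ] [ -65.9983 -176.8846  105.1203   17.9859] [0.4595 0.2019 0.08  ]
[[0.4893504515669974, 0.22898953833219024], [0.5039671698999778, 0.1765342537254415], [0.4428904617131268, 0.16233652594584336], [0.4291729688005017, 0.21194812949253705]] [0.0545 0.0627 0.0515 0.0625] [ -74.4295 -166.9136  105.456    15.8114] [0.4663 0.195  0.08  ]
bulb (array([0.421 , 0.3362, 0.0969]), np.float64(0.00015412113381969167)) [[0.4165 0.3384 0.1   ]] [[0.4201 0.3356 0.1   ]]
base scene [[0.4132 0.3415 0.    ]] label bottom top [[0.4076 0.3328 0.    ]]
vial (array([0.3614, 0.1973, 0.0544]), np.float64(0.001597073795047956))
yellow front base scene [[0.4433 0.2127 0.    ]
 [0.4971 0.2199 0.    ]]
```

The board's top is near (0.604,-0.049), and the tray lies at about 27° with its centre near (0.572,-0.06). The yellow case is at about (0.469,0.196), turned 15.5°. The bottle is at about (0.417,0.337). I'm going for the board.

```bash
R='x'; python3 -m creep '[{"jaw":8.5,"translation":[1.9,-3.6,0],"angular":[0,0,-0.14]},{"jaw":8.5,"translation":[1.9,-3.6,0],"angular":[0,0,-0.14]},{"jaw":8.5,"translation":[1.9,-3.6,0],"angular":[0,0,-0.14]},{"jaw":8.5,"translation":[1.9,-3.6,0],"angular":[0,0,-0.14]},{"jaw":8.5,"translation":[1.9,-3.6,0],"angular":[0,0,-0.14]}]' && python3 -m creep '[{"jaw":8.5,"translation":[1.9,-3.6,0],"angular":[0,0,-0.14]},{"jaw":8.5,"translation":[1.9,-3.6,0],"angular":[0,0,-0.14]},{"jaw":8.5,"translation":[1.9,-3.6,0],"angular":[0,0,-0.14]},{"jaw":8.5,"translation":[1.9,-3.6,0],"angular":[0,0,-0.14]},{"jaw":8.5,"translation":[0.7,-3.8,0],"angular":[0,0,-0.14]}]' && python3 -m creep '[{"jaw":8.5,"translation":[0.7,-3.8,0],"angular":[0,0,-0.14]},{"jaw":8.5,"translation":[0.7,-3.8,0],"angular":[0,0,-0.14]},{"jaw":8.5,"translation":[0.7,-3.8,0],"angular":[0,0,-0.14]},{"jaw":8.5,"translation":[0.7,-3.8,0],"angular":[0,0,-0.14]},{"jaw":8.5,"translation":[0.7,-3.8,0],"angular":[0,0,-0.117]}]'; cat >> h.py <<'E'
def st():
    s=env.sense(); from scipy.spatial.transform import Rotation as R
    M=R.from_quat(s["ee_rot"]).as_matrix()
    print("t%.2f"%s["t"],"p",np.round(s["ee_pos"],4).tolist(),"yaw %.2f"%np.degrees(np.arctan2(M[1,1],M[0,1])),"zdn",M[:,2].round(3).tolist(),"F",np.round(s["ft_force"],1).tolist(),"w %.4f"%s["grip_width"],"q",np.round(s["q"],2).tolist())
E
python3 -c "from h import *;st()"
```

```text
t: 0.9
ee_pos: [0.3256, 0.2905, 0.2425]
ee_rot: [0.548, 0.837, 0.0, 0.0]
ft_force: [0.6, -0.6, -0.3]
grip_width: 0.0852
t: 1.4
ee_pos: [0.4095, 0.1082, 0.2425]
ee_rot: [0.802, 0.598, 0.001, 0.0]
ft_force: [0.3, 1.0, -0.4]
grip_width: 0.0847
t: 1.9
ee_pos: [0.4432, -0.0818, 0.2425]
ee_rot: [0.955, 0.298, 0.0, 0.0]
ft_force: [0.3, -0.1, 0.4]
grip_width: 0.0851
t1.90 p [0.4432, -0.0818, 0.2425] yaw -55.33 zdn [0.001, -0.0, -1.0] F [0.3, -0.1, 0.4] w 0.0851 q [-0.35, 0.21, 1.71, 0.0, 1.22, 0.61]
```

```bash
python3 -m creep '[{"jaw":8.5,"translation":[3.2,0.6,-1],"angular":[0,0,-0.07]},{"jaw":8.5,"translation":[3.2,0.7,-1.5],"angular":[0,0,-0.07]},{"jaw":8.5,"translation":[3.2,0.7,-1.5],"angular":[0,0,0]},{"jaw":8.5,"translation":[3.2,0.7,-1.5],"angular":[0,0,0]},{"jaw":8.5,"translation":[3.3,0.6,-1.5],"angular":[0,0,0]}]' && python3 -m creep '[{"jaw":8.5,"translation":[0,0,0],"angular":[0,0,0]}]'; python3 - <<'E'
from h import *
st()
a=grab_frame("scene");b=grab_frame("top")
crop(a,365,100,130,120,3.5,"s2.png");crop(b,440,180,100,140,3,"t2.png")
A,B=cv2.imread("pics/s2.png"),cv2.imread("pics/t2.png");cv2.imwrite("pics/g2.png",np.hstack([A,B]))if A.shape[0]==B.shape[0] else None
E
```

```text
t: 2.4
ee_pos: [0.6053, -0.0468, 0.1716]
ee_rot: [0.972, 0.233, -0.0, 0.0]
ft_force: [0.1, -1.2, 0.8]
grip_width: 0.0851
t: 2.5
ee_pos: [0.6059, -0.0462, 0.1688]
ee_rot: [0.972, 0.234, -0.001, -0.001]
ft_force: [0.4, -0.7, -0.4]
grip_width: 0.0851
t2.50 p [0.6059, -0.0462, 0.1688] yaw -62.96 zdn [-0.003, 0.001, -1.0] F [0.4, -0.7, -0.4] w 0.0851 q [-0.2, 0.56, 1.39, 0.0, 1.2, 0.9]
```

View pics/g2.png

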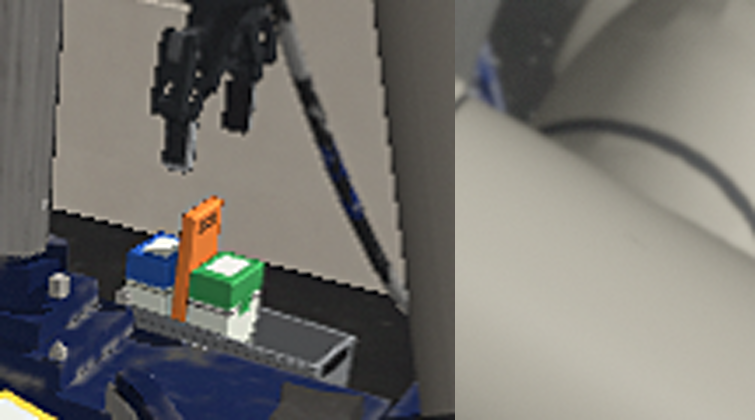

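The gripper hovers centred over the board: the finger tips are at crop px (178,165) and (238,130), the board top at (205,205). I'll descend and grip.

```bash
python3 -m creep '[{"jaw":8.5,"translation":[-0.1,-0.1,-2.2],"angular":[0,0,0]},{"jaw":8.5,"translation":[0,0,-2.2],"angular":[0,0,0]},{"jaw":8.5,"translation":[0,0,-2.0],"angular":[0,0,0]},{"jaw":6,"translation":[0,0,0],"angular":[0,0,0]},{"jaw":3,"translation":[0,0,0],"angular":[0,0,0]}]' && python3 -m creep '[{"jaw":3,"translation":[0,0,0],"angular":[0,0,0]},{"jaw":3,"translation":[0,0,0],"angular":[0,0,0]},{"jaw":3,"translation":[0,0,0],"angular":[0,0,0]},{"jaw":3,"translation":[0,0,0],"angular":[0,0,0]},{"jaw":3,"translation":[0,0,0],"angular":[0,0,0]}]'; python3 -c "from h import *;st()"
```

```text
t: 3.1
ee_pos: [0.603, -0.0484, 0.1097]
ee_rot: [0.972, 0.233, 0.0, 0.0]
ft_force: [-0.2, -0.4, 0.1]
grip_width: 0.0586
t: 3.6
ee_pos: [0.6043, -0.0485, 0.1106]
ee_rot: [0.972, 0.233, 0.002, 0.001]
ft_force: [-0.1, -0.6, 7.9]
grip_width: 0.0448
t3.60 p [0.6043, -0.0485, 0.1106] yaw -63.02 zdn [0.004, -0.001, -1.0] F [-0.1, -0.6, 7.9] w 0.0448 q [-0.21, 0.61, 1.46, -0.0, 1.06, 0.89]
```

```bash
python3 -m creep '[{"jaw":3,"translation":[0,0,1],"angular":[0,0,0]},{"jaw":3,"translation":[0,0,2],"angular":[0,0,0]},{"jaw":3,"translation":[0,0,2],"angular":[0,0,0]},{"jaw":3,"translation":[0,0,2],"angular":[0,0,0]},{"jaw":3,"translation":[0,0,2],"angular":[0,0,0]}]' && python3 -m creep '[{"jaw":3,"translation":[0,0,2],"angular":[0,0,0]},{"jaw":3,"translation":[0,0,1],"angular":[0,0,0]},{"jaw":3,"translation":[0,0,0],"angular":[0,0,0]}]'; python3 - <<'E'
from h import *
st()
b=dict(grab_frame("top"))
for p in((530,420),(510,430),(480,440),(545,350),(490,370),(595,440),(460,470)): print(p,onz(b,[p],0)[0].round(3))
a=grab_frame("scene");crop(a,365,80,130,140,3.5,"s3.png")
f=cv2.imread("pics/top0.png")[330:480,420:640];B=cv2.resize(f,None,fx=1.6,fy=1.6);A=cv2.imread("pics/s3.png");B=cv2.copyMakeBorder(B,0,A.shape[0]-B.shape[0],0,0,cv2.BORDER_CONSTANT);cv2.imwrite("pics/g3.png",np.hstack([A,B[:,:340]]))
E
```

```text
t: 4.1
ee_pos: [0.603, -0.048, 0.2]
ee_rot: [0.972, 0.233, 0.0, 0.0]
ft_force: [0.2, 0.3, 0.1]
grip_width: 0.0446
t: 4.4
ee_pos: [0.6037, -0.0482, 0.2302]
ee_rot: [0.972, 0.233, 0.002, 0.001]
ft_force: [0.4, -0.3, -1.8]
grip_width: 0.0449
t4.40 p [0.6037, -0.0482, 0.2302] yaw -63.02 zdn [0.003, -0.001, -1.0] F [0.4, -0.3, -1.8] w 0.0449 q [-0.21, 0.5, 1.31, -0.0, 1.33, 0.89]
(530, 420) [ 0.327 -0.221  0.   ]
(510, 430) [ 0.296 -0.189  0.   ]
(480, 440) [ 0.258 -0.14   0.   ]
(545, 350) [ 0.471 -0.213  0.   ]
(490, 370) [ 0.393 -0.12   0.   ]
(595, 440) [ 0.335 -0.351  0.   ]
(460, 470) [ 0.192 -0.121  0.   ]
```

View pics/g3.png

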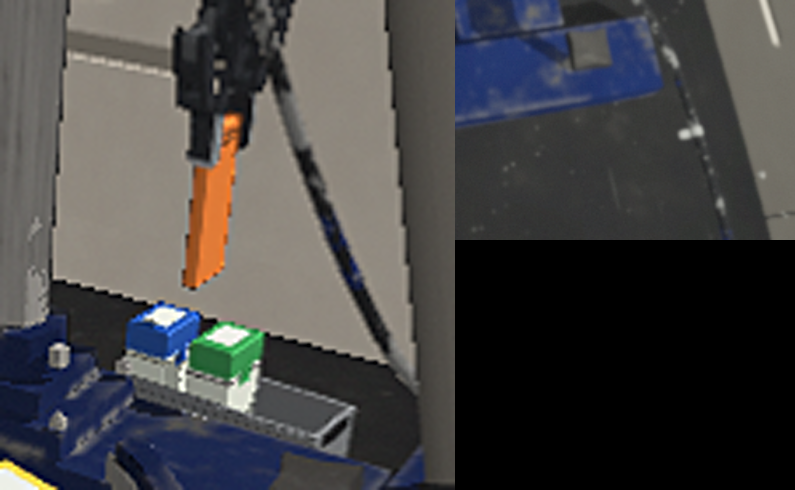

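```bash
python3 -m creep '[{"jaw":3,"translation":[-2,-1,0],"angular":[0,0,0]},{"jaw":3,"translation":[-3,-2,0],"angular":[0,0,0]},{"jaw":3,"translation":[-3,-2,0],"angular":[0,0,0]},{"jaw":3,"translation":[-3,-2,0],"angular":[0,0,0]},{"jaw":3,"translation":[-3,-2,0],"angular":[0,0,0]}]' && python3 -m creep '[{"jaw":3,"translation":[-3,-2,0],"angular":[0,0,0]},{"jaw":3,"translation":[-3,-2,0],"angular":[0,0,0]},{"jaw":3,"translation":[-3,-2,0],"angular":[0,0,0]},{"jaw":3,"translation":[-3,-2,0],"angular":[0,0,0]},{"jaw":3,"translation":[-1,-1,0],"angular":[0,0,0]}]' && python3 -m creep '[{"jaw":3,"translation":[0,0,-3],"angular":[0,0,0]},{"jaw":3,"translation":[0,0,-3],"angular":[0,0,0]},{"jaw":3,"translation":[0,0,-3],"angular":[0,0,0]},{"jaw":3,"translation":[0,0,-1.8],"angular":[0,0,0]},{"jaw":3,"translation":[0,0,-0.7],"angular":[0,0,0]}]' && python3 -m creep '[{"jaw":3,"translation":[0,0,-0.5],"angular":[0,0,0]},{"jaw":3,"translation":[0,0,-0.4],"angular":[0,0,0]}]'; python3 -c "from h import *;st()"
```

```text
t: 5.0
ee_pos: [0.4613, -0.1384, 0.227]
ee_rot: [0.972, 0.233, -0.001, -0.001]
ft_force: [0.2, -1.0, -0.5]
grip_width: 0.0447
t: 5.5
ee_pos: [0.3304, -0.2285, 0.2273]
ee_rot: [0.973, 0.232, -0.001, -0.001]
ft_force: [-0.0, -0.0, 0.1]
grip_width: 0.0449
t: 6.0
ee_pos: [0.3318, -0.2268, 0.111]
ee_rot: [0.972, 0.233, -0.001, -0.002]
ft_force: [0.2, 0.5, -0.1]
grip_width: 0.0447
t: 6.2
ee_pos: [0.3334, -0.2283, 0.1044]
ee_rot: [0.972, 0.233, 0.0, 0.0]
ft_force: [-1.7, -1.2, 27.6]
grip_width: 0.0449
t6.20 p [0.3334, -0.2283, 0.1044] yaw -63.02 zdn [0.001, -0.001, -1.0] F [-1.7, -1.2, 27.6] w 0.0449 q [-0.79, 0.31, 2.03, -0.0, 0.8, 0.31]
```

```bash
python3 -m creep '[{"jaw":3,"translation":[0,0,0.2],"angular":[0,0,0]},{"jaw":7,"translation":[0,0,0],"angular":[0,0,0]},{"jaw":8,"translation":[0,0,0],"angular":[0,0,0]},{"jaw":8,"translation":[0,0,0],"angular":[0,0,0]},{"jaw":8,"translation":[0,0,1.5],"angular":[0,0,0]}]' && python3 -m creep '[{"jaw":8,"translation":[0,0,3],"angular":[0,0,0]},{"jaw":8,"translation":[0,0,4],"angular":[0,0,0]},{"jaw":4,"translation":[3.3,2.5,1],"angular":[0,0,0]},{"jaw":0,"translation":[3.3,2.5,0],"angular":[0,0,0]},{"jaw":0,"translation":[3.3,2.5,0],"angular":[0,0,0]}]' && python3 -m creep '[{"jaw":0,"translation":[3.3,2.5,0],"angular":[0,0,0]},{"jaw":0,"translation":[3.3,2.4,0],"angular":[0,0,0]},{"jaw":0,"translation":[3.3,2.4,-1],"angular":[0,0,0]},{"jaw":0,"translation":[0,0,-2],"angular":[0,0,0]},{"jaw":0,"translation":[0,0,-2],"angular":[0,0,0]}]'  && python3 -m creep '[{"jaw":0,"translation":[0,0,0],"angular":[0,0,0]},{"jaw":0,"translation":[0,0,0],"angular":[0,0,0]}]'; python3 - <<'E'
from h import *
st()
a=grab_frame("scene");crop(a,365,60,170,160,3.5,"s4.png")
E
```

```text
t: 6.7
ee_pos: [0.3324, -0.2274, 0.1205]
ee_rot: [0.972, 0.233, -0.001, -0.001]
ft_force: [-0.6, 0.1, -0.2]
grip_width: 0.08
t: 7.2
ee_pos: [0.4333, -0.1525, 0.2022]
ee_rot: [0.973, 0.233, 0.001, 0.001]
ft_force: [0.8, -0.4, -0.1]
grip_width: 0.0373
t: 7.7
ee_pos: [0.532, -0.079, 0.1506]
ee_rot: [0.972, 0.234, 0.0, 0.0]
ft_force: [-1.1, -0.5, -0.2]
grip_width: -0.0001
t: 7.9
ee_pos: [0.5311, -0.0802, 0.1516]
ee_rot: [0.972, 0.233, -0.0, -0.0]
ft_force: [-0.5, -0.6, 0.4]
grip_width: -0.0001
t7.90 p [0.5311, -0.0802, 0.1516] yaw -63.03 zdn [-0.0, 0.0, -1.0] F [-0.5, -0.6, 0.4] w -0.0001 q [-0.29, 0.45, 1.62, -0.0, 1.07, 0.81]
```

View pics/s4.png

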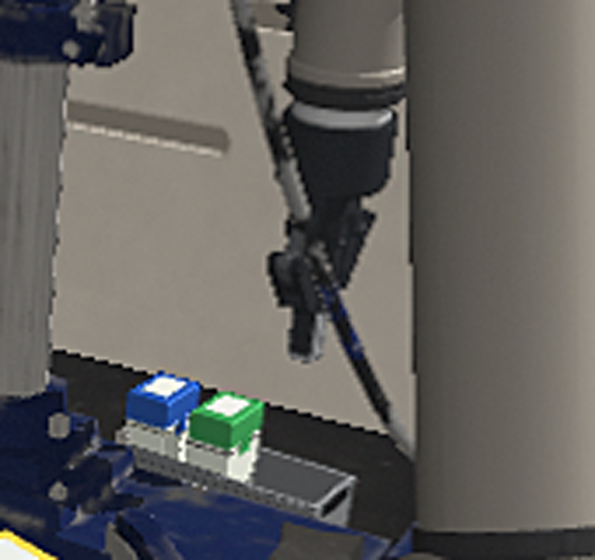

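The closed fingers are over the free floor, with tips at crop px (305,358) and the floor below at about (300,480). I'll descend and touch the side walls.

```bash
python3 -m creep '[{"jaw":0,"translation":[0,0,-3],"angular":[0,0,0]},{"jaw":0,"translation":[0,0,-3],"angular":[0,0,0]},{"jaw":0,"translation":[0,0,-1],"angular":[0,0,0]},{"jaw":0,"translation":[0,0,-1],"angular":[0,0,0]},{"jaw":0,"translation":[0,0,0],"angular":[0,0,0]}]' && python3 -m creep '[{"jaw":0,"translation":[0,0,-1],"angular":[0,0,0]},{"jaw":0,"translation":[0,0,-1],"angular":[0,0,0]},{"jaw":0,"translation":[0,0,-0.9],"angular":[0,0,0]},{"jaw":0,"translation":[0,0,0],"angular":[0,0,0]}]'; python3 -c "from h import *;st()"
```

```text
t: 8.45
ee_pos: [0.5312, -0.0803, 0.0714]
ee_rot: [0.972, 0.233, -0.0, -0.0]
ft_force: [0.2, 0.2, 0.4]
grip_width: 0.0001
t: 8.85
ee_pos: [0.5303, -0.0799, 0.041]
ee_rot: [0.972, 0.233, -0.001, -0.001]
ft_force: [-0.3, 0.6, -0.8]
grip_width: -0.0002
t8.85 p [0.5303, -0.0799, 0.041] yaw -63.03 zdn [-0.002, 0.001, -1.0] F [-0.3, 0.6, -0.8] w -0.0002 q [-0.29, 0.61, 1.72, -0.0, 0.81, 0.81]
```

```bash
python3 -m creep '[{"jaw":0,"translation":[-0.18,0.36,0],"angular":[0,0,0]},{"jaw":0,"translation":[-0.18,0.36,0],"angular":[0,0,0]},{"jaw":0,"translation":[0,0,0],"angular":[0,0,0]}]' && python3 -m creep '[{"jaw":0,"translation":[-0.07,0.13,0],"angular":[0,0,0]},{"jaw":0,"translation":[0,0,0],"angular":[0,0,0]}]'&& python3 -m creep '[{"jaw":0,"translation":[-0.07,0.13,0],"angular":[0,0,0]},{"jaw":0,"translation":[0,0,0],"angular":[0,0,0]}]'&& python3 -m creep '[{"jaw":0,"translation":[-0.07,0.13,0],"angular":[0,0,0]},{"jaw":0,"translation":[0,0,0],"angular":[0,0,0]}]'
```

```text
t: 9.15
ee_pos: [0.5274, -0.0724, 0.0426]
ee_rot: [0.972, 0.233, 0.0, 0.0]
ft_force: [0.3, 0.3, 0.6]
grip_width: -0.0003
t: 9.35
ee_pos: [0.5269, -0.0714, 0.0425]
ee_rot: [0.972, 0.233, 0.0, 0.0]
ft_force: [-0.9, 0.4, -0.6]
grip_width: -0.0
t: 9.55
ee_pos: [0.5261, -0.0702, 0.0424]
ee_rot: [0.972, 0.233, 0.0, 0.0]
ft_force: [-0.2, -0.1, 0.1]
grip_width: -0.0001
t: 9.75
ee_pos: [0.526, -0.0698, 0.0425]
ee_rot: [0.972, 0.233, 0.0, 0.001]
ft_force: [1.3, -5.1, -1.1]
grip_width: 0.0
```

```bash
python3 -m creep '[{"jaw":0,"translation":[0.32,-0.62,0],"angular":[0,0,0]},{"jaw":0,"translation":[0.32,-0.62,0],"angular":[0,0,0]},{"jaw":0,"translation":[0.32,-0.62,0],"angular":[0,0,0]},{"jaw":0,"translation":[0,0,0],"angular":[0,0,0]}]' && python3 -m creep '[{"jaw":0,"translation":[0.07,-0.13,0],"angular":[0,0,0]},{"jaw":0,"translation":[0,0,0],"angular":[0,0,0]}]'&& python3 -m creep '[{"jaw":0,"translation":[0.07,-0.13,0],"angular":[0,0,0]},{"jaw":0,"translation":[0,0,0],"angular":[0,0,0]}]'&& python3 -m creep '[{"jaw":0,"translation":[0.07,-0.13,0],"angular":[0,0,0]},{"jaw":0,"translation":[0,0,0],"angular":[0,0,0]}]'
```

```text
t: 10.15
ee_pos: [0.5357, -0.0886, 0.0423]
ee_rot: [0.973, 0.233, 0.0, 0.0]
ft_force: [-0.6, -0.4, -0.4]
grip_width: 0.0005
t: 10.35
ee_pos: [0.5357, -0.0889, 0.0422]
ee_rot: [0.972, 0.233, -0.0, -0.0]
ft_force: [-0.1, -0.8, -0.6]
grip_width: -0.0
t: 10.55
ee_pos: [0.5365, -0.0902, 0.0424]
ee_rot: [0.972, 0.233, 0.0, 0.0]
ft_force: [0.6, -0.6, 0.7]
grip_width: 0.0
t: 10.75
ee_pos: [0.5373, -0.0916, 0.0424]
ee_rot: [0.972, 0.233, 0.0, 0.0]
ft_force: [0.2, 0.1, -0.8]
grip_width: 0.0001
```

```bash
python3 -m creep '[{"jaw":0,"translation":[0.05,-0.1,0],"angular":[0,0,0]},{"jaw":0,"translation":[0,0,0],"angular":[0,0,0]}]'&& python3 -m creep '[{"jaw":0,"translation":[0.05,-0.1,0],"angular":[0,0,0]},{"jaw":0,"translation":[0,0,0],"angular":[0,0,0]}]'&& python3 -m creep '[{"jaw":0,"translation":[0.05,-0.1,0],"angular":[0,0,0]},{"jaw":0,"translation":[0,0,0],"angular":[0,0,0]}]'
```

```text
t: 10.95
ee_pos: [0.5377, -0.0926, 0.0423]
ee_rot: [0.972, 0.233, 0.0, 0.0]
ft_force: [-0.6, 0.1, 1.5]
grip_width: -0.0002
t: 11.15
ee_pos: [0.5381, -0.0936, 0.0423]
ee_rot: [0.972, 0.233, -0.0, 0.0]
ft_force: [-0.7, -0.9, -0.4]
grip_width: -0.0
t: 11.35
ee_pos: [0.5382, -0.0939, 0.0422]
ee_rot: [0.972, 0.233, -0.0, -0.001]
ft_force: [-1.7, 4.6, 1.1]
grip_width: -0.0001
```

```bash
python3 -m creep '[{"jaw":0,"translation":[-0.6,1.2,0],"angular":[0,0,0]},{"jaw":0,"translation":[0.89,0.45,0],"angular":[0,0,0]},{"jaw":0,"translation":[0.7,0.36,0],"angular":[0,0,0]},{"jaw":0,"translation":[0.45,0.23,0],"angular":[0,0,0]},{"jaw":0,"translation":[0.45,0.23,0],"angular":[0,0,0]}]' && python3 -m creep '[{"jaw":0,"translation":[0.27,0.14,0],"angular":[0,0,0]},{"jaw":0,"translation":[0.27,0.14,0],"angular":[0,0,0]},{"jaw":0,"translation":[0.27,0.14,0],"angular":[0,0,0]},{"jaw":0,"translation":[0,0,0],"angular":[0,0,0]}]' && python3 -m creep '[{"jaw":0,"translation":[0.18,0.09,0],"angular":[0,0,0]},{"jaw":0,"translation":[0.18,0.09,0],"angular":[0,0,0]},{"jaw":0,"translation":[0,0,0],"angular":[0,0,0]}]' && python3 -m creep '[{"jaw":0,"translation":[0.18,0.09,0],"angular":[0,0,0]},{"jaw":0,"translation":[0,0,0],"angular":[0,0,0]}]' ; python3 -c "from h import *;st()"
```

```text
t: 11.85
ee_pos: [0.5582, -0.0697, 0.0423]
ee_rot: [0.972, 0.233, -0.0, 0.0]
ft_force: [-1.2, -1.0, 2.1]
grip_width: 0.0003
t: 12.25
ee_pos: [0.5659, -0.0655, 0.0422]
ee_rot: [0.972, 0.233, 0.0, 0.0]
ft_force: [-0.7, -0.1, 0.2]
grip_width: -0.0001
t: 12.55
ee_pos: [0.5695, -0.0637, 0.0423]
ee_rot: [0.972, 0.233, 0.0, 0.0]
ft_force: [0.9, -1.1, -0.6]
grip_width: 0.0001
t: 12.75
ee_pos: [0.5708, -0.0629, 0.0421]
ee_rot: [0.972, 0.233, -0.0, -0.0]
ft_force: [-1.6, -1.0, -0.1]
grip_width: 0.0001
t12.75 p [0.5708, -0.0629, 0.0421] yaw -63.02 zdn [-0.001, -0.0, -1.0] F [-1.6, -1.0, -0.1] w 0.0001 q [-0.24, 0.66, 1.61, -0.0, 0.87, 0.86]
```

```bash
for i in 1; do :; done; python3 -m creep '[{"jaw":0,"translation":[0.13,0.07,0],"angular":[0,0,0]},{"jaw":0,"translation":[0,0,0],"angular":[0,0,0]}]'; python3 -m creep '[{"jaw":0,"translation":[0.13,0.07,0],"angular":[0,0,0]},{"jaw":0,"translation":[0,0,0],"angular":[0,0,0]}]'; python3 -m creep '[{"jaw":0,"translation":[0.13,0.07,0],"angular":[0,0,0]},{"jaw":0,"translation":[0,0,0],"angular":[0,0,0]}]'; python3 -m creep '[{"jaw":0,"translation":[0.13,0.07,0],"angular":[0,0,0]},{"jaw":0,"translation":[0,0,0],"angular":[0,0,0]}]'; python3 - <<'E'
from h import *
st(); a=grab_frame("scene");crop(a,375,120,100,100,5,"s5.png")
E
```

```text
t: 12.95
ee_pos: [0.5709, -0.0628, 0.0422]
ee_rot: [0.972, 0.233, -0.002, -0.0]
ft_force: [-6.7, -4.9, 2.2]
grip_width: 0.0003
t: 13.15
ee_pos: [0.5709, -0.0627, 0.0422]
ee_rot: [0.972, 0.233, -0.003, -0.0]
ft_force: [-13.0, -8.3, 6.6]
grip_width: 0.0001
t: 13.35
ee_pos: [0.5709, -0.0626, 0.0422]
ee_rot: [0.972, 0.233, -0.004, -0.0]
ft_force: [-18.0, -11.6, 10.1]
grip_width: 0.0004
t: 13.55
ee_pos: [0.5709, -0.0626, 0.0422]
ee_rot: [0.972, 0.233, -0.006, -0.0]
ft_force: [-23.5, -15.6, 13.5]
grip_width: 0.0002
t13.55 p [0.5709, -0.0626, 0.0422] yaw -63.06 zdn [-0.012, -0.002, -1.0] F [-23.5, -15.6, 13.5] w 0.0002 q [-0.24, 0.66, 1.6, -0.01, 0.89, 0.86]
```

View pics/s5.png

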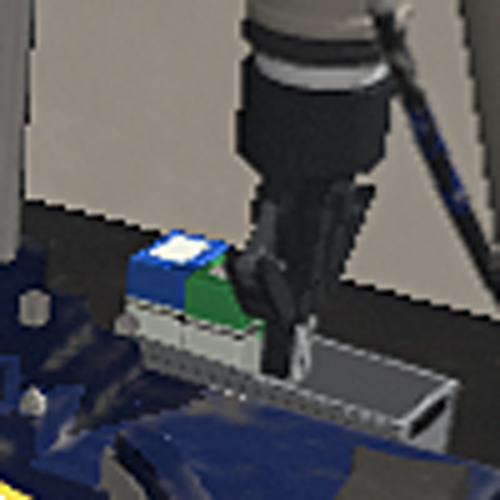

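Blue and green are shut tight: 25 N with no further motion, and the blue and green lids adjoin at crop px (187,285). I'll back off and touch the side walls here for the yaw.

```bash
python3 -m creep '[{"jaw":0,"translation":[-0.9,-0.46,0],"angular":[0,0,0]},{"jaw":0,"translation":[-0.36,0.71,0],"angular":[0,0,0]},{"jaw":0,"translation":[0,0,0],"angular":[0,0,0]}]';python3 -m creep '[{"jaw":0,"translation":[-0.09,0.18,0],"angular":[0,0,0]},{"jaw":0,"translation":[0,0,0],"angular":[0,0,0]}]';python3 -m creep '[{"jaw":0,"translation":[-0.07,0.13,0],"angular":[0,0,0]},{"jaw":0,"translation":[0,0,0],"angular":[0,0,0]}]';python3 -m creep '[{"jaw":0,"translation":[-0.05,0.1,0],"angular":[0,0,0]},{"jaw":0,"translation":[0,0,0],"angular":[0,0,0]}]';python3 -m creep '[{"jaw":0,"translation":[-0.05,0.1,0],"angular":[0,0,0]},{"jaw":0,"translation":[0,0,0],"angular":[0,0,0]}]'
```

```text
t: 13.9
ee_pos: [0.5636, -0.0566, 0.0424]
ee_rot: [0.972, 0.233, 0.0, -0.0]
ft_force: [-0.1, 0.1, -0.4]
grip_width: -0.0002
t: 14.1
ee_pos: [0.5632, -0.0552, 0.0424]
ee_rot: [0.972, 0.234, 0.0, 0.0]
ft_force: [0.1, -0.4, 0.2]
grip_width: 0.0001
t: 14.3
ee_pos: [0.5621, -0.0542, 0.0422]
ee_rot: [0.972, 0.233, 0.0, 0.0]
ft_force: [0.1, -0.3, -0.3]
grip_width: 0.0001
t: 14.5
ee_pos: [0.5615, -0.0534, 0.0423]
ee_rot: [0.972, 0.233, -0.0, 0.0]
ft_force: [0.6, 0.4, -0.5]
grip_width: 0.0003
t: 14.7
ee_pos: [0.5614, -0.0531, 0.0424]
ee_rot: [0.972, 0.233, 0.0, 0.001]
ft_force: [0.8, -3.2, -1.8]
grip_width: 0.0001
```

```bash
python3 -m creep '[{"jaw":0,"translation":[0.2,-0.6,0],"angular":[0,0,0]},{"jaw":0,"translation":[0,0,3],"angular":[0,0,0]},{"jaw":0,"translation":[0,0,4],"angular":[0,0,0]},{"jaw":0,"translation":[0,0,4],"angular":[0,0,0]},{"jaw":0,"translation":[0,0,4],"angular":[0,0,0]}]' && python3 -m creep '[{"jaw":0,"translation":[-3.3,0.7,0],"angular":[0,0,-0.05]},{"jaw":3,"translation":[-3.3,0.8,0],"angular":[0,0,-0.05]},{"jaw":8.5,"translation":[-3.3,0.9,0],"angular":[0,0,-0.05]},{"jaw":8.5,"translation":[-3.5,0.9,0],"angular":[0,0,-0.05]},{"jaw":8.5,"translation":[0.6,3.7,0],"angular":[0,0,0]}]' && python3 -m creep '[{"jaw":8.5,"translation":[0.6,3.7,0],"angular":[0,0,0]},{"jaw":8.5,"translation":[0.6,3.7,0],"angular":[0,0,0]},{"jaw":8.5,"translation":[0.6,3.7,0],"angular":[0,0,0]},{"jaw":8.5,"translation":[0.7,3.7,0],"angular":[0,0,0]},{"jaw":8.5,"translation":[0.7,3.7,0],"angular":[0,0,0]}]' && python3 -m creep '[{"jaw":8.5,"translation":[0,0,0],"angular":[0,0,0]}]';  python3 - <<'E'
from h import *
st(); a=grab_frame("scene")
s=env.sense(); p=s["ee_pos"].copy() if hasattr(s["ee_pos"],"copy") else np.array(s["ee_pos"])
for z in(.08,): 
    q=proj(a,[[p[0],p[1],z]])[0]; print(q); cv2.circle(a["frame"],tuple(int(v) for v in q),1,(255,0,255),-1)
crop(a,290,130,140,150,4,"s6.png")
E
```

```text
t: 15.2
ee_pos: [0.5627, -0.0585, 0.1938]
ee_rot: [0.972, 0.233, -0.0, -0.0]
ft_force: [0.4, -1.0, -0.7]
grip_width: 0.0
t: 15.7
ee_pos: [0.4305, 0.0104, 0.192]
ee_rot: [0.991, 0.132, -0.002, -0.0]
ft_force: [0.5, -0.5, 0.2]
grip_width: 0.0582
t: 16.2
ee_pos: [0.467, 0.198, 0.1925]
ee_rot: [0.991, 0.135, -0.0, -0.0]
ft_force: [0.5, -0.2, 0.4]
grip_width: 0.0851
t: 16.3
ee_pos: [0.4674, 0.2001, 0.1923]
ee_rot: [0.991, 0.137, 0.0, -0.001]
ft_force: [0.1, -0.4, -0.6]
grip_width: 0.0852
t16.30 p [0.4674, 0.2001, 0.1923] yaw -74.27 zdn [0.0, 0.002, -1.0] F [0.1, -0.4, -0.6] w 0.0852 q [0.25, 0.36, 1.65, 0.0, 1.14, 1.55]
[366.27731079 219.67247281]
```

View pics/s6.png

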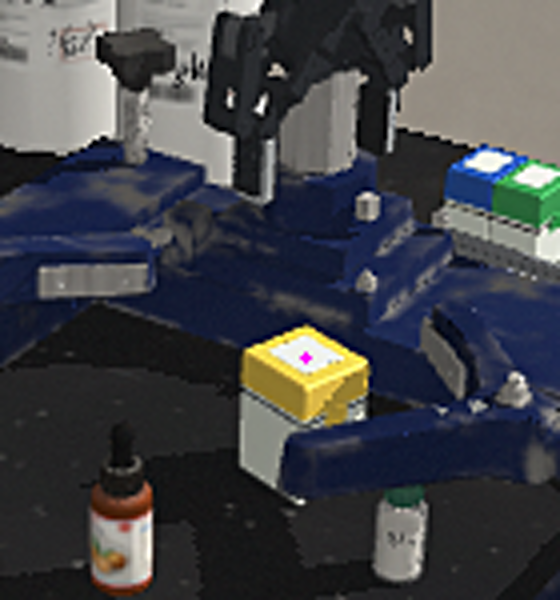

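The axis mark at crop px (306,357) falls on the yellow lid's centre, about (307,352). I'll make a small correction, go down and grip.

```bash
python3 -m creep '[{"jaw":8.5,"translation":[0.2,-0.3,-3],"angular":[0,0,-0.02]},{"jaw":8.5,"translation":[0,0,-3],"angular":[0,0,0]},{"jaw":8.5,"translation":[0,0,-2.5],"angular":[0,0,0]},{"jaw":8.5,"translation":[0,0,-2],"angular":[0,0,0]},{"jaw":8.5,"translation":[0,0,-1],"angular":[0,0,0]}]' && python3 -m creep '[{"jaw":8.5,"translation":[0,0,-0.8],"angular":[0,0,0]},{"jaw":6,"translation":[0,0,0],"angular":[0,0,0]},{"jaw":3,"translation":[0,0,0],"angular":[0,0,0]},{"jaw":3,"translation":[0,0,0],"angular":[0,0,0]},{"jaw":3,"translation":[0,0,0],"angular":[0,0,0]}]' && python3 -m creep '[{"jaw":3,"translation":[0,0,0],"angular":[0,0,0]},{"jaw":3,"translation":[0,0,0],"angular":[0,0,0]},{"jaw":3,"translation":[0,0,0],"angular":[0,0,0]}]'; python3 -c "from h import *;st()"
```

```text
t: 16.85
ee_pos: [0.468, 0.1921, 0.0758]
ee_rot: [0.992, 0.124, -0.002, 0.0]
ft_force: [-0.5, -0.2, 0.3]
grip_width: 0.0853
t: 17.35
ee_pos: [0.4698, 0.1938, 0.0707]
ee_rot: [0.992, 0.125, 0.001, -0.0]
ft_force: [-1.0, 0.3, 6.2]
grip_width: 0.0494
t: 17.65
ee_pos: [0.4698, 0.1938, 0.0707]
ee_rot: [0.992, 0.125, 0.001, -0.0]
ft_force: [-1.4, -0.4, 5.7]
grip_width: 0.0489
t17.65 p [0.4698, 0.1938, 0.0707] yaw -75.62 zdn [0.003, 0.001, -1.0] F [-1.4, -0.4, 5.7] w 0.0489 q [0.24, 0.52, 1.79, 0.0, 0.83, 1.56]
```

```bash
python3 -m creep '[{"jaw":3,"translation":[0,0,1.5],"angular":[0,0,0]},{"jaw":3,"translation":[0,0,3],"angular":[0,0,0]},{"jaw":3,"translation":[0,0,3.5],"angular":[0,0,0]},{"jaw":3,"translation":[0,0,3.5],"angular":[0,0,0]},{"jaw":3,"translation":[0,0,3],"angular":[0,0,0]}]' && python3 -m creep '[{"jaw":3,"translation":[-0.6,-2.5,0],"angular":[0,0,0.04]},{"jaw":3,"translation":[-0.7,-3.7,0],"angular":[0,0,0.05]},{"jaw":3,"translation":[-0.7,-3.7,0],"angular":[0,0,0.05]},{"jaw":3,"translation":[-0.7,-3.7,0],"angular":[0,0,0.05]},{"jaw":3,"translation":[-0.7,-3.7,0],"angular":[0,0,0]}]' && python3 -m creep '[{"jaw":3,"translation":[-0.6,-3.7,0],"angular":[0,0,0]},{"jaw":3,"translation":[1,-2,0],"angular":[0,0,0]},{"jaw":3,"translation":[2.8,-1.1,0],"angular":[0,0,0]},{"jaw":3,"translation":[3,-1.1,0],"angular":[0,0,0]},{"jaw":3,"translation":[3,-1,0],"angular":[0,0,0]}]' && python3 -m creep '[{"jaw":3,"translation":[2,-0.5,0],"angular":[0,0,0]},{"jaw":3,"translation":[0,0,0],"angular":[0,0,0]},{"jaw":3,"translation":[0,0,0],"angular":[0,0,0]}]';  cat >> h.py <<'E'
O=np.array([.5731,-.0624]);U=np.array([.904,.4274]);V=np.array([-.4274,.904])
def tf():
    s=env.sense();p=np.array(s["ee_pos"]);d=p[:2]-O;F=np.array(s["ft_force"]);print("tray x %.1f y %.1f mm z %.4f  Fu %.1f Fv %.1f Fz %.1f"%(d@U*1e3,d@V*1e3,p[2],F[:2]@U,F[:2]@V,F[2]))
E
python3 - <<'E'
from h import *
st();tf()
E
```

```text
t: 18.15
ee_pos: [0.469, 0.1935, 0.2165]
ee_rot: [0.992, 0.125, 0.001, 0.0]
ft_force: [1.1, 0.3, -2.0]
grip_width: 0.0493
t: 18.65
ee_pos: [0.4344, 0.0192, 0.2147]
ee_rot: [0.976, 0.22, 0.0, 0.0]
ft_force: [0.9, -1.0, -1.7]
grip_width: 0.0489
t: 19.15
ee_pos: [0.5279, -0.0693, 0.2148]
ee_rot: [0.976, 0.218, 0.0, 0.0]
ft_force: [1.2, -0.4, -2.1]
grip_width: 0.0492
t: 19.45
ee_pos: [0.5465, -0.0734, 0.214]
ee_rot: [0.976, 0.219, -0.001, -0.0]
ft_force: [-1.5, 0.7, -1.9]
grip_width: 0.0491
t19.45 p [0.5465, -0.0734, 0.214] yaw -64.74 zdn [-0.001, 0.0, -1.0] F [-1.5, 0.7, -1.9] w 0.0491 q [-0.27, 0.41, 1.49, -0.0, 1.23, 0.86]
tray x -28.7 y 1.5 mm z 0.2140  Fu -1.0 Fv 1.2 Fz -1.9
```

```bash
python3 -m creep '[{"jaw":3,"translation":[0.4,0,-2.5],"angular":[0,0,0]},{"jaw":3,"translation":[0,0,-2.5],"angular":[0,0,0]},{"jaw":3,"translation":[0,0,-2.5],"angular":[0,0,0]},{"jaw":3,"translation":[0,0,-1],"angular":[0,0,0]},{"jaw":3,"translation":[0,0,0],"angular":[0,0,0]}]' ; python3 -c "from h import *;tf()";  python3 -m creep '[{"jaw":3,"translation":[0,0,-0.5],"angular":[0,0,0]},{"jaw":3,"translation":[0,0,-0.5],"angular":[0,0,0]},{"jaw":3,"translation":[0,0,0],"angular":[0,0,0]}]' ; python3 -m creep '[{"jaw":3,"translation":[0,0,-0.4],"angular":[0,0,0]},{"jaw":3,"translation":[0,0,0],"angular":[0,0,0]}]';python3 -c "from h import *;tf()"
```

```text
t: 19.95
ee_pos: [0.5497, -0.073, 0.1285]
ee_rot: [0.976, 0.219, -0.001, -0.001]
ft_force: [0.0, 0.9, -1.6]
grip_width: 0.0491
tray x -25.7 y 0.4 mm z 0.1285  Fu 0.4 Fv 0.8 Fz -1.6
t: 20.25
ee_pos: [0.551, -0.0735, 0.1195]
ee_rot: [0.976, 0.219, 0.0, 0.0]
ft_force: [0.8, 0.4, -2.2]
grip_width: 0.0491
t: 20.45
ee_pos: [0.5509, -0.0735, 0.1151]
ee_rot: [0.976, 0.219, -0.0, -0.0]
ft_force: [0.9, -0.2, -2.7]
grip_width: 0.0486
tray x -24.8 y -0.5 mm z 0.1151  Fu 0.8 Fv -0.6 Fz -2.7
```

```bash
python3 -m creep '[{"jaw":3,"translation":[0,0,-0.5],"angular":[0,0,0]},{"jaw":3,"translation":[0,0,0],"angular":[0,0,0]}]' ; python3 -m creep '[{"jaw":3,"translation":[0,0,-0.8],"angular":[0,0,0]},{"jaw":3,"translation":[0,0,-0.8],"angular":[0,0,0]},{"jaw":3,"translation":[0,0,0],"angular":[0,0,0]}]' ; python3 -m creep '[{"jaw":3,"translation":[0,0,-0.8],"angular":[0,0,0]},{"jaw":3,"translation":[0,0,-0.6],"angular":[0,0,0]},{"jaw":3,"translation":[0,0,0],"angular":[0,0,0]}]';python3 -c "from h import *;tf()"
```

```text
t: 20.65
ee_pos: [0.5524, -0.0736, 0.1127]
ee_rot: [0.976, 0.219, 0.002, 0.001]
ft_force: [-1.4, 0.2, 13.2]
grip_width: 0.0488
t: 20.95
ee_pos: [0.5516, -0.0743, 0.0935]
ee_rot: [0.976, 0.219, 0.0, 0.001]
ft_force: [2.8, -4.6, -4.3]
grip_width: 0.0492
t: 21.25
ee_pos: [0.5513, -0.0744, 0.0792]
ee_rot: [0.976, 0.219, 0.0, 0.001]
ft_force: [2.9, -5.8, -5.2]
grip_width: 0.0492
tray x -24.8 y -1.5 mm z 0.0792  Fu 0.2 Fv -6.5 Fz -5.2
```

```bash
python3 -m creep '[{"jaw":3,"translation":[0.06,-0.14,0],"angular":[0,0,0]},{"jaw":3,"translation":[0,0,0],"angular":[0,0,0]}]' ; python3 -c "from h import *;tf()"; python3 -m creep '[{"jaw":3,"translation":[0.04,-0.09,-0.2],"angular":[0,0,0]},{"jaw":3,"translation":[0,0,0],"angular":[0,0,0]}]' ;python3 -c "from h import *;tf()"; python3 -m creep '[{"jaw":3,"translation":[0,0,-0.1],"angular":[0,0,0]},{"jaw":3,"translation":[0,0,0],"angular":[0,0,0]}]' ;python3 -c "from h import *;tf()"
```

```text
t: 21.45
ee_pos: [0.5512, -0.0749, 0.0794]
ee_rot: [0.976, 0.218, -0.001, -0.0]
ft_force: [1.1, -2.7, -4.8]
grip_width: 0.0492
tray x -25.2 y -1.9 mm z 0.0794  Fu -0.1 Fv -2.9 Fz -4.8
t: 21.65
ee_pos: [0.5512, -0.0753, 0.0776]
ee_rot: [0.976, 0.219, -0.001, -0.001]
ft_force: [0.1, 0.0, -2.4]
grip_width: 0.0488
tray x -25.3 y -2.3 mm z 0.0776  Fu 0.1 Fv -0.0 Fz -2.4
t: 21.85
ee_pos: [0.5517, -0.0755, 0.0772]
ee_rot: [0.976, 0.219, -0.0, -0.0]
ft_force: [-0.1, 0.8, -2.7]
grip_width: 0.0489
tray x -25.0 y -2.7 mm z 0.0772  Fu 0.3 Fv 0.7 Fz -2.7
```

```bash
python3 -m creep '[{"jaw":3,"translation":[0,0,-0.1],"angular":[0,0,0]},{"jaw":3,"translation":[0,0,0],"angular":[0,0,0]}]' ; python3 -c "from h import *;tf()"; python3 -m creep '[{"jaw":3,"translation":[0.18,0.09,0],"angular":[0,0,0]},{"jaw":3,"translation":[0,0,0],"angular":[0,0,0]}]' ;python3 -c "from h import *;tf()"; python3 -m creep '[{"jaw":3,"translation":[0.14,0.07,0],"angular":[0,0,0]},{"jaw":3,"translation":[0,0,0],"angular":[0,0,0]}]' ;python3 -c "from h import *;tf()"; python3 -m creep '[{"jaw":3,"translation":[0.14,0.07,0],"angular":[0,0,0]},{"jaw":3,"translation":[0,0,0],"angular":[0,0,0]}]' ;python3 -c "from h import *;tf()"
```

```text
t: 22.05
ee_pos: [0.5518, -0.0755, 0.077]
ee_rot: [0.976, 0.219, -0.0, -0.0]
ft_force: [-3.2, 0.5, 4.4]
grip_width: 0.0488
tray x -24.9 y -2.8 mm z 0.0770  Fu -2.6 Fv 1.8 Fz 4.4
t: 22.25
ee_pos: [0.5528, -0.0749, 0.0772]
ee_rot: [0.976, 0.219, -0.001, -0.0]
ft_force: [-6.2, -0.5, 10.6]
grip_width: 0.0488
tray x -23.7 y -2.7 mm z 0.0772  Fu -5.8 Fv 2.2 Fz 10.6
t: 22.45
ee_pos: [0.5548, -0.0741, 0.077]
ee_rot: [0.976, 0.219, -0.0, -0.0]
ft_force: [-4.9, 0.5, 7.0]
grip_width: 0.0491
tray x -21.6 y -2.8 mm z 0.0770  Fu -4.2 Fv 2.5 Fz 7.0
t: 22.65
ee_pos: [0.5555, -0.0736, 0.0771]
ee_rot: [0.976, 0.219, -0.001, -0.0]
ft_force: [-9.0, -1.0, 10.9]
grip_width: 0.0486
tray x -20.7 y -2.6 mm z 0.0771  Fu -8.5 Fv 2.9 Fz 10.9
```

```bash
python3 -m creep '[{"jaw":3,"translation":[0.11,0.05,0],"angular":[0,0,0]},{"jaw":3,"translation":[0,0,0],"angular":[0,0,0]}]' ; python3 -c "from h import *;tf()"; python3 -m creep '[{"jaw":3,"translation":[0.11,0.05,0],"angular":[0,0,0]},{"jaw":3,"translation":[0,0,0],"angular":[0,0,0]}]' ;python3 -c "from h import *;tf()"; python3 -m creep '[{"jaw":3,"translation":[0.11,0.05,0],"angular":[0,0,0]},{"jaw":3,"translation":[0,0,0],"angular":[0,0,0]}]' ;python3 -c "from h import *;tf()"
```

```text
t: 22.85
ee_pos: [0.556, -0.0733, 0.0773]
ee_rot: [0.976, 0.219, -0.002, -0.0]
ft_force: [-10.3, -0.8, 13.4]
grip_width: 0.0489
tray x -20.1 y -2.6 mm z 0.0773  Fu -9.7 Fv 3.7 Fz 13.4
t: 23.05
ee_pos: [0.5573, -0.0728, 0.0769]
ee_rot: [0.976, 0.219, -0.002, -0.0]
ft_force: [-8.5, -2.0, 10.5]
grip_width: 0.0487
tray x -18.7 y -2.7 mm z 0.0769  Fu -8.5 Fv 1.9 Fz 10.5
t: 23.25
ee_pos: [0.5575, -0.0727, 0.0769]
ee_rot: [0.976, 0.219, -0.003, -0.0]
ft_force: [-13.5, -4.1, 12.6]
grip_width: 0.0489
tray x -18.6 y -2.7 mm z 0.0769  Fu -13.9 Fv 2.1 Fz 12.6
```

```bash
python3 -m creep '[{"jaw":5.5,"translation":[0,0,0],"angular":[0,0,0]},{"jaw":7,"translation":[0,0,0],"angular":[0,0,0]},{"jaw":8,"translation":[0,0,0.1],"angular":[0,0,0]},{"jaw":8,"translation":[0,0,0.5],"angular":[0,0,0]},{"jaw":8,"translation":[0,0,2],"angular":[0,0,0]}]' && python3 -m creep '[{"jaw":8,"translation":[0,0,3.5],"angular":[0,0,0]},{"jaw":8,"translation":[0,0,3.5],"angular":[0,0,0]},{"jaw":8,"translation":[0,0,3],"angular":[0,0,0]},{"jaw":8.5,"translation":[-3,0.8,0],"angular":[0,0,0]},{"jaw":8.5,"translation":[-3,1,0],"angular":[0,0,0]}]'; python3 - <<'E'
from h import *
st();a=grab_frame("scene");crop(a,380,140,100,90,6,"s7.png");b=grab_frame("top");cv2.imwrite("pics/t7.png",b["frame"])
E
```

```text
t: 23.75
ee_pos: [0.5589, -0.0716, 0.101]
ee_rot: [0.976, 0.219, -0.002, -0.001]
ft_force: [0.7, -0.2, 0.1]
grip_width: 0.0803
t: 24.25
ee_pos: [0.5002, -0.0542, 0.2035]
ee_rot: [0.976, 0.219, 0.001, 0.001]
ft_force: [-0.4, 0.9, -1.5]
grip_width: 0.0849
t24.25 p [0.5002, -0.0542, 0.2035] yaw -64.76 zdn [0.003, -0.001, -1.0] F [-0.4, 0.9, -1.5] w 0.0849 q [-0.26, 0.34, 1.65, -0.0, 1.16, 0.87]
```

View pics/s7.png

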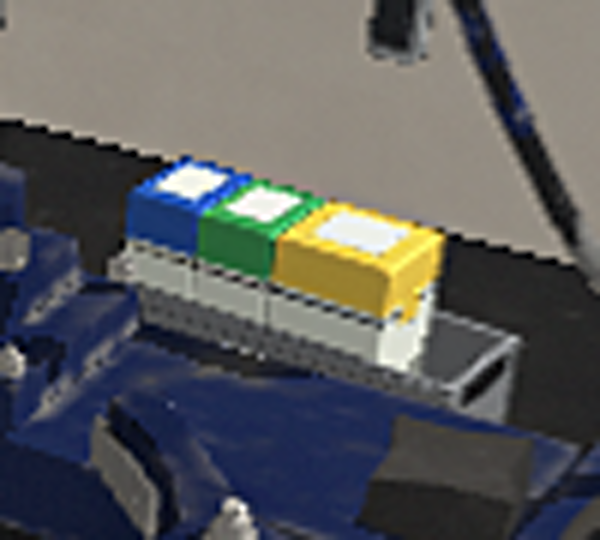

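The row is tight and upright, with free floor left at crop px about (470,350). I'll touch both ends of the remaining slot to get its centre for the bottle.

```bash
python3 -m creep '[{"jaw":0,"translation":[0.8,-1.9,0],"angular":[0,0,0]},{"jaw":0,"translation":[0.8,-1.8,-2],"angular":[0,0,0]},{"jaw":0,"translation":[0,0,-2.5],"angular":[0,0,0]},{"jaw":0,"translation":[0,0,-2.5],"angular":[0,0,0]},{"jaw":0,"translation":[0,0,-1],"angular":[0,0,0]}]' && python3 -m creep '[{"jaw":0,"translation":[0,0,0],"angular":[0,0,0]},{"jaw":0,"translation":[0,0,0],"angular":[0,0,0]}]' ; python3 -c "from h import *;st();tf()"
```

```text
t: 24.85
ee_pos: [0.5155, -0.091, 0.1204]
ee_rot: [0.976, 0.218, -0.001, -0.001]
ft_force: [-0.3, 0.5, 0.0]
grip_width: 0.0116
t: 25.05
ee_pos: [0.5168, -0.0911, 0.1232]
ee_rot: [0.976, 0.219, 0.001, 0.0]
ft_force: [0.7, 0.1, 1.0]
grip_width: -0.0002
t25.05 p [0.5168, -0.0911, 0.1232] yaw -64.73 zdn [0.001, -0.001, -1.0] F [0.7, 0.1, 1.0] w -0.0002 q [-0.32, 0.47, 1.69, -0.0, 0.98, 0.81]
tray x -63.2 y -1.9 mm z 0.1232  Fu 0.7 Fv -0.2 Fz 1.0
```

```bash
python3 -m creep '[{"jaw":0,"translation":[0,0,-2],"angular":[0,0,0]},{"jaw":0,"translation":[0,0,-2],"angular":[0,0,0]},{"jaw":0,"translation":[0,0,-1],"angular":[0,0,0]},{"jaw":0,"translation":[0,0,-1],"angular":[0,0,0]},{"jaw":0,"translation":[0,0,0],"angular":[0,0,0]}]'; python3 -m creep '[{"jaw":0,"translation":[0,0,-1],"angular":[0,0,0]},{"jaw":0,"translation":[0,0,-1],"angular":[0,0,0]},{"jaw":0,"translation":[0.36,0.17,0],"angular":[0,0,0]},{"jaw":0,"translation":[0,0,0],"angular":[0,0,0]}]'; python3 -c "from h import *;tf()"; python3 -m creep '[{"jaw":0,"translation":[0.11,0.05,0],"angular":[0,0,0]},{"jaw":0,"translation":[0,0,0],"angular":[0,0,0]}]'; python3 -c "from h import *;tf()"; python3 -m creep '[{"jaw":0,"translation":[0.11,0.05,0],"angular":[0,0,0]},{"jaw":0,"translation":[0,0,0],"angular":[0,0,0]}]'; python3 -c "from h import *;tf()"; python3 -m creep '[{"jaw":0,"translation":[0.11,0.05,0],"angular":[0,0,0]},{"jaw":0,"translation":[0,0,0],"angular":[0,0,0]}]'; python3 -c "from h import *;tf()"
```

```text
t: 25.55
ee_pos: [0.5158, -0.0909, 0.062]
ee_rot: [0.976, 0.219, -0.0, -0.0]
ft_force: [0.3, 1.1, -0.2]
grip_width: -0.0002
t: 25.95
ee_pos: [0.5198, -0.0892, 0.0421]
ee_rot: [0.976, 0.219, -0.0, -0.0]
ft_force: [0.0, -0.4, 0.8]
grip_width: 0.0
tray x -59.6 y -1.4 mm z 0.0421  Fu -0.1 Fv -0.4 Fz 0.8
t: 26.15
ee_pos: [0.5207, -0.0888, 0.0425]
ee_rot: [0.976, 0.219, 0.0, 0.0]
ft_force: [-1.2, -0.5, -1.1]
grip_width: -0.0005
tray x -58.7 y -1.5 mm z 0.0425  Fu -1.2 Fv 0.1 Fz -1.1
t: 26.35
ee_pos: [0.5214, -0.0884, 0.0424]
ee_rot: [0.976, 0.219, -0.0, 0.0]
ft_force: [-3.0, -2.4, 1.0]
grip_width: -0.0002
tray x -57.9 y -1.4 mm z 0.0424  Fu -3.7 Fv -0.9 Fz 1.0
t: 26.55
ee_pos: [0.5214, -0.0884, 0.0424]
ee_rot: [0.976, 0.219, -0.002, -0.0]
ft_force: [-8.1, -5.7, 5.1]
grip_width: 0.0001
tray x -57.8 y -1.4 mm z 0.0424  Fu -9.7 Fv -1.7 Fz 5.1
```

```bash
python3 -m creep '[{"jaw":0,"translation":[-0.6,-0.28,0],"angular":[0,0,0]},{"jaw":0,"translation":[-0.53,-0.25,0],"angular":[0,0,0]},{"jaw":0,"translation":[0,0,0],"angular":[0,0,0]}]'; python3 -c "from h import *;tf()"; python3 -m creep '[{"jaw":0,"translation":[-0.09,-0.04,0],"angular":[0,0,0]},{"jaw":0,"translation":[0,0,0],"angular":[0,0,0]}]'; python3 -c "from h import *;tf()"; python3 -m creep '[{"jaw":0,"translation":[-0.09,-0.04,0],"angular":[0,0,0]},{"jaw":0,"translation":[0,0,0],"angular":[0,0,0]}]'; python3 -c "from h import *;tf()"; python3 -m creep '[{"jaw":0,"translation":[-0.09,-0.04,0],"angular":[0,0,0]},{"jaw":0,"translation":[0,0,0],"angular":[0,0,0]}]'; python3 -c "from h import *;tf()"
```

```text
t: 26.85
ee_pos: [0.5117, -0.0932, 0.0426]
ee_rot: [0.976, 0.218, 0.001, 0.0]
ft_force: [-0.8, -0.4, -0.4]
grip_width: -0.0
tray x -68.7 y -1.6 mm z 0.0426  Fu -0.8 Fv -0.0 Fz -0.4
t: 27.05
ee_pos: [0.5116, -0.0933, 0.0426]
ee_rot: [0.976, 0.218, 0.001, 0.0]
ft_force: [3.3, 2.9, -0.2]
grip_width: -0.0002
tray x -68.8 y -1.6 mm z 0.0426  Fu 4.2 Fv 1.2 Fz -0.2
t: 27.25
ee_pos: [0.5116, -0.0933, 0.0426]
ee_rot: [0.976, 0.218, 0.002, 0.0]
ft_force: [7.3, 5.4, -2.7]
grip_width: 0.0
tray x -68.8 y -1.7 mm z 0.0426  Fu 8.9 Fv 1.7 Fz -2.7
t: 27.45
ee_pos: [0.5115, -0.0934, 0.0426]
ee_rot: [0.976, 0.218, 0.003, 0.0]
ft_force: [10.5, 7.7, -5.3]
grip_width: -0.0003
tray x -68.9 y -1.7 mm z 0.0426  Fu 12.7 Fv 2.5 Fz -5.3
```

```bash
python3 -m creep '[{"jaw":0,"translation":[0.5,0.24,0],"angular":[0,0,0]},{"jaw":0,"translation":[0,0,4],"angular":[0,0,0]},{"jaw":0,"translation":[0,0,4],"angular":[0,0,0]},{"jaw":0,"translation":[0,0,4],"angular":[0,0,0]},{"jaw":0,"translation":[0,0,3.8],"angular":[0,0,0]}]' && python3 -m creep '[{"jaw":0,"translation":[-3.2,2,0],"angular":[0,0,0.12]},{"jaw":4,"translation":[-3.2,2,0],"angular":[0,0,0.12]},{"jaw":8.5,"translation":[-3.1,2,0],"angular":[0,0,0.12]},{"jaw":8.5,"translation":[-0.3,3.8,0],"angular":[0,0,0.12]},{"jaw":8.5,"translation":[-0.3,3.8,0],"angular":[0,0,0.12]}]' && python3 -m creep '[{"jaw":8.5,"translation":[-0.3,3.8,0],"angular":[0,0,0.12]},{"jaw":8.5,"translation":[-0.3,3.8,0],"angular":[0,0,0.12]},{"jaw":8.5,"translation":[-0.3,3.8,0],"angular":[0,0,0.12]},{"jaw":8.5,"translation":[-0.4,3.8,0],"angular":[0,0,0.12]},{"jaw":8.5,"translation":[0.4,3.4,0],"angular":[0,0,0.12]}]' && python3 -m creep '[{"jaw":7,"translation":[0.4,3.4,0],"angular":[0,0,0.12]},{"jaw":7,"translation":[0.5,3.4,-1],"angular":[0,0,0.12]},{"jaw":7,"translation":[0.5,3.4,-1],"angular":[0,0,0.13]},{"jaw":7,"translation":[0,0,0],"angular":[0,0,0]}]';  python3 - <<'E'
from h import *
st(); a=grab_frame("scene"); p=np.array(env.sense()["ee_pos"])
for z in(.102,.0):
    q=proj(a,[[p[0],p[1],z]])[0]; print(q); cv2.circle(a["frame"],tuple(int(round(v)) for v in q),1,(255,0,255),-1)
crop(a,250,130,140,160,4,"s8.png")
E
```

```text
t: 27.95
ee_pos: [0.5133, -0.092, 0.202]
ee_rot: [0.976, 0.219, -0.0, 0.0]
ft_force: [1.5, -0.3, 0.1]
grip_width: -0.0
t: 28.45
ee_pos: [0.4117, 0.0446, 0.2006]
ee_rot: [0.867, 0.499, -0.0, 0.0]
ft_force: [1.2, 0.4, 0.2]
grip_width: 0.0583
t: 28.95
ee_pos: [0.4026, 0.2315, 0.2003]
ee_rot: [0.68, 0.733, -0.001, -0.0]
ft_force: [1.2, -1.3, -0.4]
grip_width: 0.0848
t: 29.35
ee_pos: [0.4172, 0.3347, 0.1786]
ee_rot: [0.533, 0.846, -0.001, -0.001]
ft_force: [1.1, 0.3, 0.0]
grip_width: 0.07
t29.35 p [0.4172, 0.3347, 0.1786] yaw 25.57 zdn [-0.002, -0.001, -1.0] F [1.1, 0.3, 0.0] w 0.0700 q [0.53, 0.42, 1.59, 0.0, 1.13, 0.09]
[322.88000259 235.75582343]
[322.71788963 275.34384499]
```

View pics/s8.png

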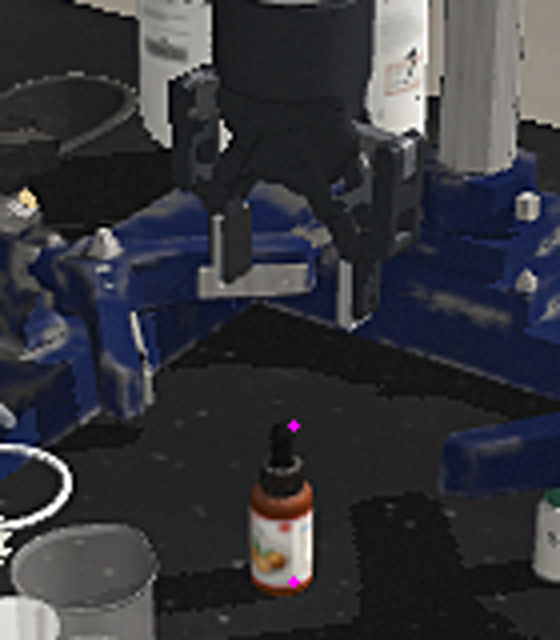

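The axis marks are at crop column 293 and the bottle axis is at about 281.5. So the bottle is about 6 mm to the left. I'll shift, go down, grip once to centre it, open, turn 90° and grip again.

```bash
python3 -m creep '[{"jaw":7,"translation":[0.3,0.55,-2],"angular":[0,0,0]},{"jaw":7,"translation":[0,0,-3],"angular":[0,0,0]},{"jaw":7,"translation":[0,0,-3],"angular":[0,0,0]},{"jaw":7,"translation":[0,0,-2.5],"angular":[0,0,0]},{"jaw":7,"translation":[0,0,-1.8],"angular":[0,0,0]}]' && python3 -m creep '[{"jaw":5,"translation":[0,0,0],"angular":[0,0,0]},{"jaw":4,"translation":[0,0,0],"angular":[0,0,0]},{"jaw":3.1,"translation":[0,0,0],"angular":[0,0,0]},{"jaw":3.1,"translation":[0,0,0],"angular":[0,0,0]},{"jaw":3.1,"translation":[0,0,0],"angular":[0,0,0]}]'; python3 -c "from h import *;st()"; python3 -m creep '[{"jaw":5,"translation":[0,0,0],"angular":[0,0,0]},{"jaw":6.5,"translation":[0,0,0],"angular":[0,0,0]},{"jaw":6.5,"translation":[0,0,0],"angular":[0,0,0]},{"jaw":6.5,"translation":[0,0,0],"angular":[0,0,-0.13]},{"jaw":6.5,"translation":[0,0,0],"angular":[0,0,-0.13]}]'; python3 -c "from h import *;st()"
```

```text
t: 29.9
ee_pos: [0.4203, 0.3359, 0.0561]
ee_rot: [0.537, 0.844, -0.001, -0.0]
ft_force: [0.0, 0.2, -0.3]
grip_width: 0.0697
t: 30.4
ee_pos: [0.4216, 0.3378, 0.0587]
ee_rot: [0.536, 0.844, 0.001, 0.001]
ft_force: [0.3, -1.6, 7.0]
grip_width: 0.0318
t30.40 p [0.4216, 0.3378, 0.0587] yaw 25.21 zdn [0.002, 0.001, -1.0] F [0.3, -1.6, 7.0] w 0.0318 q [0.53, 0.58, 1.71, -0.0, 0.85, 0.09]
t: 30.9
ee_pos: [0.4207, 0.3376, 0.0571]
ee_rot: [0.643, 0.766, -0.0, -0.0]
ft_force: [-0.7, 0.0, 0.2]
grip_width: 0.065
t30.90 p [0.4207, 0.3376, 0.0571] yaw 10.02 zdn [-0.0, -0.0, -1.0] F [-0.7, 0.0, 0.2] w 0.0650 q [0.53, 0.58, 1.71, 0.0, 0.85, 0.36]
```

```bash
python3 -m creep '[{"jaw":6.5,"translation":[0,0,0],"angular":[0,0,-0.13]},{"jaw":6.5,"translation":[0,0,0],"angular":[0,0,-0.13]},{"jaw":6.5,"translation":[0,0,0],"angular":[0,0,-0.13]},{"jaw":6.5,"translation":[0,0,0],"angular":[0,0,-0.13]},{"jaw":6.5,"translation":[0,0,0],"angular":[0,0,-0.13]}]' && python3 -m creep '[{"jaw":6.5,"translation":[0,0,0],"angular":[0,0,-0.13]},{"jaw":6.5,"translation":[0,0,0],"angular":[0,0,-0.13]},{"jaw":6.5,"translation":[0,0,0],"angular":[0,0,-0.13]},{"jaw":6.5,"translation":[0,0,0],"angular":[0,0,-0.13]},{"jaw":6.5,"translation":[0,0,0],"angular":[0,0,-0.13]}]' && python3 -m creep '[{"jaw":5,"translation":[0,0,0],"angular":[0,0,0]},{"jaw":4,"translation":[0,0,0],"angular":[0,0,0]},{"jaw":2.5,"translation":[0,0,0],"angular":[0,0,0]},{"jaw":2.5,"translation":[0,0,0],"angular":[0,0,0]},{"jaw":2.5,"translation":[0,0,0],"angular":[0,0,0]}]'; python3 -c "from h import *;st()"; python3 -m creep '[{"jaw":2.5,"translation":[0,0,2],"angular":[0,0,0]},{"jaw":2.5,"translation":[0,0,4],"angular":[0,0,0]},{"jaw":2.5,"translation":[0,0,4],"angular":[0,0,0]},{"jaw":2.5,"translation":[0,0,4],"angular":[0,0,0]},{"jaw":2.5,"translation":[0,0,0],"angular":[0,0,0]}]'; python3 -c "from h import *;st()"
```

```text
t: 31.4
ee_pos: [0.4207, 0.3376, 0.0571]
ee_rot: [0.854, 0.521, -0.0, 0.0]
ft_force: [0.1, 0.2, -0.3]
grip_width: 0.0652
t: 31.9
ee_pos: [0.4207, 0.3376, 0.0571]
ee_rot: [0.975, 0.221, -0.0, 0.0]
ft_force: [0.2, -0.3, 0.3]
grip_width: 0.065
t: 32.4
ee_pos: [0.4209, 0.3377, 0.0576]
ee_rot: [0.975, 0.224, 0.0, -0.0]
ft_force: [-0.8, 0.6, 3.7]
grip_width: 0.0295
t32.40 p [0.4209, 0.3377, 0.0576] yaw -64.11 zdn [0.0, 0.0, -1.0] F [-0.8, 0.6, 3.7] w 0.0295 q [0.53, 0.58, 1.71, 0.0, 0.85, 1.65]
t: 32.9
ee_pos: [0.4232, 0.339, 0.2027]
ee_rot: [0.975, 0.224, 0.005, -0.001]
ft_force: [0.6, 0.8, -1.7]
grip_width: 0.0294
t32.90 p [0.4232, 0.339, 0.2027] yaw -64.12 zdn [0.009, 0.005, -1.0] F [0.6, 0.8, -1.7] w 0.0294 q [0.53, 0.4, 1.55, -0.0, 1.18, 1.65]
```

```bash
python3 -m creep '[{"jaw":2.5,"translation":[-0.5,-3,0],"angular":[0,0,0]},{"jaw":2.5,"translation":[-0.6,-3.6,0],"angular":[0,0,0]},{"jaw":2.5,"translation":[-0.6,-3.6,0],"angular":[0,0,0]},{"jaw":2.5,"translation":[-0.6,-3.7,0],"angular":[0,0,0]},{"jaw":2.5,"translation":[0.3,-3.8,0],"angular":[0,0,0]}]' && python3 -m creep '[{"jaw":2.5,"translation":[0.3,-3.8,0],"angular":[0,0,0]},{"jaw":2.5,"translation":[0.3,-3.8,0],"angular":[0,0,0]},{"jaw":2.5,"translation":[0.3,-3.8,0],"angular":[0,0,0]},{"jaw":2.5,"translation":[0.4,-3.8,0],"angular":[0,0,0]},{"jaw":2.5,"translation":[0.4,-3.9,0],"angular":[0,0,-0.01]}]' && python3 -m creep '[{"jaw":2.5,"translation":[2.8,-2,0],"angular":[0,0,0]},{"jaw":2.5,"translation":[3.2,-2,0],"angular":[0,0,0]},{"jaw":2.5,"translation":[2.5,-1.5,0],"angular":[0,0,0]},{"jaw":2.5,"translation":[0,0,0],"angular":[0,0,0]},{"jaw":2.5,"translation":[0,0,0],"angular":[0,0,0]}]'; python3 -c "from h import *;st();tf()"
```

```text
t: 33.4
ee_pos: [0.3992, 0.1593, 0.1963]
ee_rot: [0.975, 0.224, -0.001, 0.0]
ft_force: [1.9, -0.3, -0.4]
grip_width: 0.0293
t: 33.9
ee_pos: [0.4172, -0.0318, 0.1965]
ee_rot: [0.976, 0.219, -0.001, -0.0]
ft_force: [0.4, 0.3, -0.2]
grip_width: 0.0295
t: 34.4
ee_pos: [0.502, -0.0853, 0.1959]
ee_rot: [0.976, 0.219, -0.001, -0.001]
ft_force: [0.5, -0.0, -0.8]
grip_width: 0.0295
t34.40 p [0.502, -0.0853, 0.1959] yaw -64.75 zdn [-0.003, 0.001, -1.0] F [0.5, -0.0, -0.8] w 0.0295 q [-0.32, 0.36, 1.64, -0.0, 1.15, 0.81]
tray x -74.0 y 9.7 mm z 0.1959  Fu 0.4 Fv -0.2 Fz -0.8
```

```bash
python3 -m creep '[{"jaw":2.5,"translation":[1.45,-0.55,-1],"angular":[0,0,0]},{"jaw":2.5,"translation":[0,0,-1.5],"angular":[0,0,0]},{"jaw":2.5,"translation":[0,0,-1.5],"angular":[0,0,0]},{"jaw":2.5,"translation":[0,0,0],"angular":[0,0,0]},{"jaw":2.5,"translation":[0,0,0],"angular":[0,0,0]}]'; python3 -c "from h import *;st();tf()"
```

```text
t: 34.9
ee_pos: [0.5166, -0.0903, 0.1574]
ee_rot: [0.976, 0.219, -0.0, -0.0]
ft_force: [0.6, 0.2, -0.6]
grip_width: 0.0295
t34.90 p [0.5166, -0.0903, 0.1574] yaw -64.70 zdn [-0.001, 0.0, -1.0] F [0.6, 0.2, -0.6] w 0.0295 q [-0.32, 0.43, 1.65, -0.0, 1.07, 0.81]
tray x -63.0 y -1.0 mm z 0.1574  Fu 0.6 Fv -0.1 Fz -0.6
```

```bash
python3 -m creep '[{"jaw":2.5,"translation":[-0.03,-0.03,-1],"angular":[0,0,0]},{"jaw":2.5,"translation":[0,0,-1],"angular":[0,0,0]},{"jaw":2.5,"translation":[0,0,0],"angular":[0,0,0]}]'; python3 -c "from h import *;tf()";  python3 -m creep '[{"jaw":2.5,"translation":[0,0,-1],"angular":[0,0,0]},{"jaw":2.5,"translation":[0,0,-1],"angular":[0,0,0]},{"jaw":2.5,"translation":[0,0,0],"angular":[0,0,0]}]'; python3 -c "from h import *;tf()"; python3 -m creep '[{"jaw":2.5,"translation":[0,0,-0.5],"angular":[0,0,0]},{"jaw":2.5,"translation":[0,0,-0.4],"angular":[0,0,0]},{"jaw":2.5,"translation":[0,0,0],"angular":[0,0,0]}]'; python3 -c "from h import *;tf()";python3 -m creep '[{"jaw":2.5,"translation":[0,0,-0.4],"angular":[0,0,0]},{"jaw":2.5,"translation":[0,0,0],"angular":[0,0,0]}]'; python3 -c "from h import *;tf()"
```

```text
t: 35.2
ee_pos: [0.5161, -0.0909, 0.1359]
ee_rot: [0.976, 0.219, -0.001, -0.001]
ft_force: [0.2, 0.0, -0.5]
grip_width: 0.0295
tray x -63.7 y -1.4 mm z 0.1359  Fu 0.2 Fv -0.0 Fz -0.5
t: 35.5
ee_pos: [0.5161, -0.0909, 0.1156]
ee_rot: [0.976, 0.219, -0.001, -0.001]
ft_force: [-0.0, 0.5, -0.6]
grip_width: 0.0293
tray x -63.7 y -1.4 mm z 0.1156  Fu 0.2 Fv 0.5 Fz -0.6
t: 35.8
ee_pos: [0.5168, -0.0912, 0.1078]
ee_rot: [0.976, 0.219, -0.0, -0.0]
ft_force: [-0.9, -0.2, -0.5]
grip_width: 0.0296
tray x -63.2 y -1.9 mm z 0.1078  Fu -0.9 Fv 0.2 Fz -0.5
t: 36.0
ee_pos: [0.5169, -0.0912, 0.104]
ee_rot: [0.976, 0.219, -0.0, -0.0]
ft_force: [0.3, 0.4, -1.0]
grip_width: 0.0297
tray x -63.1 y -2.0 mm z 0.1040  Fu 0.5 Fv 0.2 Fz -1.0
```

```bash
python3 -m creep '[{"jaw":2.5,"translation":[0,0,-0.3],"angular":[0,0,0]},{"jaw":2.5,"translation":[0,0,0],"angular":[0,0,0]}]'; python3 -c "from h import *;tf()";  python3 -m creep '[{"jaw":2.5,"translation":[0,0,-0.3],"angular":[0,0,0]},{"jaw":2.5,"translation":[0,0,0],"angular":[0,0,0]}]'; python3 -c "from h import *;tf()"; python3 -m creep '[{"jaw":2.5,"translation":[0,0,-0.4],"angular":[0,0,0]},{"jaw":2.5,"translation":[0,0,0],"angular":[0,0,0]}]'; python3 -c "from h import *;tf()"
```

```text
t: 36.2
ee_pos: [0.5169, -0.0911, 0.101]
ee_rot: [0.976, 0.219, -0.0, -0.0]
ft_force: [-0.8, 0.5, -1.5]
grip_width: 0.0299
tray x -63.1 y -2.0 mm z 0.1010  Fu -0.5 Fv 0.8 Fz -1.5
t: 36.4
ee_pos: [0.5168, -0.0912, 0.098]
ee_rot: [0.976, 0.219, -0.0, -0.0]
ft_force: [-0.1, 0.7, -0.2]
grip_width: 0.0293
tray x -63.2 y -2.0 mm z 0.0980  Fu 0.2 Fv 0.7 Fz -0.2
t: 36.6
ee_pos: [0.5168, -0.0911, 0.0938]
ee_rot: [0.976, 0.219, -0.0, -0.0]
ft_force: [0.2, -0.3, -0.2]
grip_width: 0.0301
tray x -63.2 y -1.9 mm z 0.0938  Fu 0.1 Fv -0.3 Fz -0.2
```

```bash
python3 -m creep '[{"jaw":2.5,"translation":[0,0,-0.8],"angular":[0,0,0]},{"jaw":2.5,"translation":[0,0,-0.8],"angular":[0,0,0]},{"jaw":2.5,"translation":[0,0,0],"angular":[0,0,0]}]'; python3 -c "from h import *;tf()";  python3 -m creep '[{"jaw":2.5,"translation":[0,0,-0.6],"angular":[0,0,0]},{"jaw":2.5,"translation":[0,0,-0.6],"angular":[0,0,0]},{"jaw":2.5,"translation":[0,0,0],"angular":[0,0,0]}]'; python3 -c "from h import *;tf()"; python3 -m creep '[{"jaw":2.5,"translation":[0,0,-0.15],"angular":[0,0,0]},{"jaw":2.5,"translation":[0,0,0],"angular":[0,0,0]}]'; python3 -c "from h import *;tf()"
```

```text
t: 36.9
ee_pos: [0.5161, -0.0909, 0.0769]
ee_rot: [0.976, 0.219, -0.001, -0.001]
ft_force: [0.4, -0.3, -1.3]
grip_width: 0.0295
tray x -63.7 y -1.5 mm z 0.0769  Fu 0.2 Fv -0.4 Fz -1.3
t: 37.2
ee_pos: [0.5165, -0.0911, 0.0654]
ee_rot: [0.976, 0.219, -0.001, -0.0]
ft_force: [-0.1, 0.2, -0.9]
grip_width: 0.0298
tray x -63.4 y -1.7 mm z 0.0654  Fu 0.0 Fv 0.2 Fz -0.9
t: 37.4
ee_pos: [0.5171, -0.0912, 0.0648]
ee_rot: [0.976, 0.219, 0.0, 0.0]
ft_force: [-0.8, 0.4, -0.2]
grip_width: 0.0292
tray x -62.9 y -2.1 mm z 0.0648  Fu -0.5 Fv 0.7 Fz -0.2
```

Near the floor. I'll lower the last millimetre, release and lift off.

```bash
python3 -m creep '[{"jaw":2.5,"translation":[0,0,-0.1],"angular":[0,0,0]},{"jaw":2.5,"translation":[0,0,0],"angular":[0,0,0]}]'; python3 -m creep '[{"jaw":2.5,"translation":[0,0,-0.1],"angular":[0,0,0]},{"jaw":2.5,"translation":[0,0,0],"angular":[0,0,0]}]';  python3 -m creep '[{"jaw":3.5,"translation":[0,0,0],"angular":[0,0,0]},{"jaw":5,"translation":[0,0,0],"angular":[0,0,0]},{"jaw":7,"translation":[0,0,0],"angular":[0,0,0]},{"jaw":7,"translation":[0,0,1],"angular":[0,0,0]},{"jaw":7,"translation":[0,0,3],"angular":[0,0,0]}]'; python3 -m creep '[{"jaw":7,"translation":[0,0,4],"angular":[0,0,0]},{"jaw":7,"translation":[0,0,4],"angular":[0,0,0]},{"jaw":7,"translation":[0,0,2],"angular":[0,0,0]},{"jaw":7,"translation":[-4,-1,0],"angular":[0,0,0]},{"jaw":7,"translation":[-4,-1,0],"angular":[0,0,0]}]'; python3 -m creep '[{"jaw":7,"translation":[-4,0,0],"angular":[0,0,0]},{"jaw":7,"translation":[0,0,0],"angular":[0,0,0]},{"jaw":7,"translation":[0,0,0],"angular":[0,0,0]}]'; python3 - <<'E'
from h import *
st();a=grab_frame("scene");b=grab_frame("top")
crop(a,370,130,130,110,3,"a.png")
L=cv2.resize(a["frame"][130:240,375:505],(520,440),interpolation=cv2.INTER_CUBIC);M=cv2.resize(a["frame"][205:275,290:400],(275,175));N=cv2.resize(b["frame"][200:480,420:640],(275,265))
cv2.imwrite("pics/f.png",np.hstack([L,np.vstack([M,N])]))
E
```

```text
t: 37.6
ee_pos: [0.5171, -0.0912, 0.0639]
ee_rot: [0.976, 0.219, 0.0, 0.0]
ft_force: [-0.9, 0.6, -0.3]
grip_width: 0.0296
t: 37.8
ee_pos: [0.5174, -0.0912, 0.0636]
ee_rot: [0.976, 0.219, 0.0, 0.0]
ft_force: [-1.0, 1.0, 6.1]
grip_width: 0.0295
t: 38.3
ee_pos: [0.5154, -0.0908, 0.1015]
ee_rot: [0.976, 0.219, -0.002, -0.001]
ft_force: [-0.1, 0.1, -0.0]
grip_width: 0.0699
t: 38.8
ee_pos: [0.4367, -0.1114, 0.204]
ee_rot: [0.976, 0.219, 0.001, 0.001]
ft_force: [-0.6, -1.1, 0.1]
grip_width: 0.0701
t: 39.1
ee_pos: [0.397, -0.1114, 0.2038]
ee_rot: [0.976, 0.218, 0.001, 0.001]
ft_force: [-0.1, -0.6, -0.4]
grip_width: 0.0703
t39.10 p [0.397, -0.1114, 0.2038] yaw -64.80 zdn [0.002, -0.001, -1.0] F [-0.1, -0.6, -0.4] w 0.0703 q [-0.46, 0.18, 1.87, 0.0, 1.09, 0.67]
```

View pics/f.png

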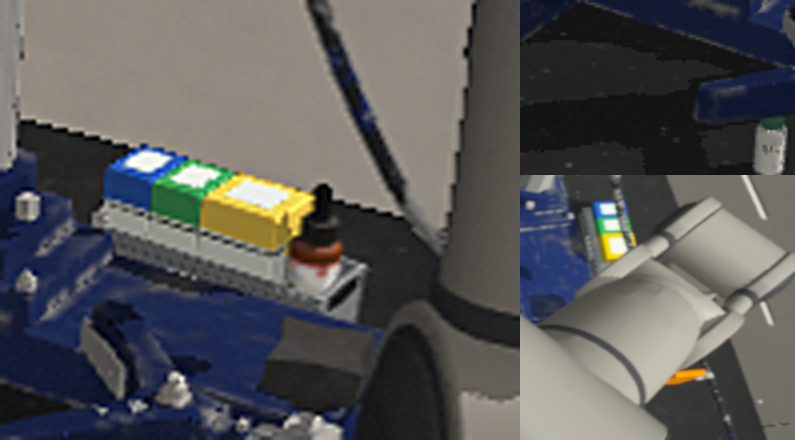

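The row is blue, green, yellow, bottle, all upright and low in the tray. The board is on the bench near the wall at crop px (690,377), and the vial is in place. I'll do one numeric check and hand in.

```bash
python3 - <<'E'
from h import *
from bench import ticket
a=grab_frame("scene");b=grab_frame("top")
q=(375+322/4,130+186/4)
print("bulb top at z=.108: tray mm",(onz(a,[q],.108)[0][:2]-O)@np.c_[U,V]*1e3)
c0=cv2.imread("pics/scene0.png");r=np.abs(c0[248:278,382:400].astype(int)-a["frame"][248:278,382:400]).mean();print("vial patch diff",r)
m=[x for x in blobs(b,"orange")[0] if x[1][0]>400];print("orange top px",m)
for x in m: print("at z=.12/.0",onz(b,[x[1]],.12)[0].round(3),onz(b,[x[1]],0)[0].round(3))
s=env.sense();print(s["t"]);ticket.finish_job()
E
```

```text
bulb top at z=.108: tray mm [-64.2564837   4.7459203]
vial patch diff 1.5925925925925926
orange top px [([558, 405, 10, 2, 11], [562.9, 405.1]), ([537, 415, 22, 6, 24], [547.7, 418.4])]
at z=.12/.0 [ 0.346 -0.239  0.12 ] [ 0.378 -0.274  0.   ]
at z=.12/.0 [ 0.314 -0.219  0.12 ] [ 0.342 -0.252 -0.   ]
39.3
the job is handed in; nothing more can be done
```

I finished the job and handed it in at 39.3 s, inside the 67 s limit; no verdict was reported.

- **Board:** I pulled the orange filler board out and left it standing on the bench near (0.33, -0.23), about 0.29 m from the tray centre.
- **Cases:** I pushed green and blue up tight against the end wall, then lowered the yellow case in, slid it against green and released it.
- **Bottle:** I touched both ends of the slot that was left to find its centre. The bottle then went in with no side force and met the floor at the expected height.

**Last checks**
- **Row:** the final picture shows blue, green, yellow and bottle upright side by side in the tray.
- **Bottle height:** its top projects to about x = -64 mm in the tray, where it should be if it stands on the floor.
- **Vial:** its patch of the picture is practically unchanged.
- **Board:** it shows at its standing place.
- **Robot:** the gripper was clear, with the force readings at noise level.

**What disagreed**
- **Yellow case at the rim:** it caught the rim briefly at about 13 N on the way in, and I had to move it about 2 mm across the tray from the centre line I had measured.
- **Tray yaw:** the first picture gave about 27°, while touching the walls gave 25.3°.
- **Bottle across the tray:** the picture put it about 6 mm off the measured gripper position, which is coarse image reading and well inside the 28 mm limit.

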